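# Change the analyser over for the next run

### The arm

A 7-joint arm with a two-finger parallel gripper is mounted at the origin on the work surface. World frame = base frame: x ahead of the robot, y to its left, z up, the work surface at z = 0. Lengths are in m, angles in degrees, forces in N, time in s.
With the tool pointing down it reaches from about 0.425 to 0.875 m from the base axis. Payload 4.7 kg.
Tool frame: the origin (TCP) lies where the fingers leave the gripper's body, on its centre line; the fingertips stand 70 mm ahead of it and the grasp point (between the pads) lies 51 mm ahead of it (env.tip_reach is the distance from the TCP to the fingertips, in m); z points along the fingers, x is the direction in which the jaws open and shut, and the axes are right-handed (so a half turn about z gives the same grasp; the last joint's range is limited). The gripper opens to 87 mm and grips with 3 to 60 N. Pads are 19 mm wide; open, the fingers measure 117 mm over their backs; the gripper's body (75 mm by 190 mm) begins 51 mm behind the grasp point.
Start: joints at [-73.791, 18.392, -4.016, 83.108, 1.295, 78.541, -3.26], TCP at [0.173, 0.627, 0.292] pointing down, gripper open.
Joint ranges: [-163.93, 163.93], [-17.29, 119.83], [-79.2, 71.16], [3.27, 140.29], [-89.18, 269.18], [5.43, 117.66], [-154.24, 154.24]. Speed limits (degrees/s): [147.25, 147.25, 180, 180, 180, 180, 180].

### API

Orientations are given as [roll, pitch, yaw] about the fixed x, y, z axes, in that order (R = Rz(yaw) Ry(pitch) Rx(roll)).
In Python, from cell import env, optics, order gives the robot as it stands.
- The arm moves only by the shell command python3 -m creep 'ROWS' [FORCE]. ROWS is JSON, a list of rows, each a list of 7 numbers: the shift along the tool's x, y, z in cm, then the turn, a rotation vector about the tool's x, y, z in rad, then the opening, from 0 (shut) to 1 (fully open). A call has 1 to 20 rows; each row shifts and turns the pose as measured when the row begins, along the tool's axes as they then stand; what a row does not reach is not made up. A row lasts 1/10 s, in which the tool goes at most 50 mm and 8.59 degrees, less where a joint would pass 70% of its speed; a pose out of reach is approached as far as the arm can. A call with a gripper value outside its range is refused whole. The fingers move at their own pace and stop on an object; FORCE is the grip in N (left out, the last holds). Time passes only in rows, so rows that do not move let the fingers close. It gives the time, the measured TCP pose, the force and the opening at its end, in the units of the state.
- env.get_obs(): the state, without advancing time (a new reading comes with each control period).
- optics.read_camera(name): name is "scene" or "side" or "wrist"; returns a dict with "frame" (384x512x3 uint8, blue, green, red), "z_map" (384x512 float32, m along the optical axis (not along the pixel's ray), 0 where there is no reading), "fx", "fy", "cx", "cy" (pixels), "distortion" ([k1, k2, p1, p2, k3] as OpenCV has them; the pictures are not rectified), "R" (3x3) and "t" (3): a world point X has camera coordinates R X + t; the wrist camera has in their place "hand_eye" (4x4, takes a point from camera to tool coordinates, whose origin is the TCP and whose axes are the tool frame's). Camera axes: x right, y down, z forward; pixel columns grow to the right and rows downward; lengths in m; the calibration is good to about 2 mm. A picture is of the moment at which its call begins: read the wrist's pose just before it.
- order.sign_off(): hands the job in, once; it reports no verdict.
The state is a dict: "time_s": time; "qpos": joint angles; "joint_velocities": joint speeds; "effort": joint torques, N m; "tool_pos": TCP position; "tool_rot": TCP orientation; "force": force on the tool from outside, world axes, zero at the start; "wrist_torque": the same for the moment, N m; "grip_width": finger opening in m.
Only numpy, scipy, OpenCV 4.12 (cv2) and the standard library are available. Lean on these libraries where they do the work, as an engineer would, in place of code of your own. Each camera call takes 0.05 s, during which the arm holds its last target. There are 200 camera calls.

### The job

Change the analyser over for the next run. First clear the waste: tip the used cuvette blocks off the scoop tray into the waste tub, set the tray back flat on its paper mat, and put the empty uncapped bottle from the reagent station into the tub too. Then, going from the largest full bottle present to the smallest, mix each by turning it upside down for a moment and stand it upright in a compartment of the station, leaving the beaker, the amber jar and the pipette where they are.

Things in the scene. Friction and masses are not known exactly. Their poses are not given: they have to be found in the camera images.
- bottle_large: The largest full reagent bottle: flat-sided white plastic, round grey screw cap, closed. Body 70 (x) by 46 (y) by 118 mm (z), 144 mm high with the cap (32 mm across), about 340 g. Origin at the centre of the underside, z up to the cap, y through the 46 mm thickness (the way to grip it). Starts upright, x within about 0.5 rad of straight away from the robot. None if absent in this run.
- bottle_medium: The middle-sized full reagent bottle: flat-sided white plastic, round grey screw cap, closed. Body 60 (x) by 42 (y) by 94 mm (z), 120 mm high with the cap (32 mm across), about 220 g. Origin at the centre of the underside, z up to the cap, y through the 42 mm thickness (the way to grip it). Starts upright, x within about 0.5 rad of straight away from the robot. None if absent in this run.
- bottle_small: The smallest full reagent bottle: flat-sided white plastic, round grey screw cap, closed. Body 50 (x) by 38 (y) by 72 mm (z), 98 mm high with the cap (32 mm across), about 130 g. Origin at the centre of the underside, z up to the cap, y through the 38 mm thickness (the way to grip it). Starts upright, x within about 0.5 rad of straight away from the robot. None if absent in this run.
- empty: The empty bottle: like the middle-sized one (body 60 (x) by 42 (y) by 94 mm) but uncapped, an open neck 24 mm across making it 114 mm high, about 45 g. Origin at the centre of the underside, z up, y through the 42 mm thickness. It starts upright in the middle compartment of the station, its x axis nearly along the station's.
- station: Reagent station: fixed cream plinth, 100 (x) by 258 mm (y), with three equal open compartments along y, centred at y = -84, 0, +84 mm, x = 0; each 88 (x) by 78 mm (y) inside, floor 22 mm above the bench, walls and 6 mm dividers 40 mm above it. Origin at the centre of the underside, on the bench; the -x side faces the robot. Any bottle may go in any compartment.
- tray: Steel scoop tray. Pan 160 (x) by 120 mm (y), floor 3 mm, 24 mm high walls at the back (-x) and sides, open at the front (+x). Origin at the centre of the pan's underside. A black bar handle 18 mm wide (y), 22 mm high runs back from the rear wall, x = -80 to -170, its middle at z = 32 mm. About 220 g; blocks slide off once it is tipped some 0.3 to 0.5 rad.
- tray_lip (a point): Middle of the open front edge of the pan floor, at x = +80, y = 0, z = 3 mm of the tray.
- tray_grip (a point): Point on the handle's middle line at x = -130, y = 0, z = 32 mm of the tray, where it is gripped across y; its z axis is the tray's, up.
- mat: Pale green paper bench mat, fixed, 220 (x) by 160 mm (y), 2 mm thick; origin at the centre of its underside. The tray's pan starts in its middle, handle over or past its edge.
- tub: Grey plastic waste tub, fixed, open on top: 200 (x) by 250 (y) by 85 mm high, walls and floor 5 mm. Origin at the centre of its underside, on the bench.
- block1: A used cuvette block, a pale straw-coloured plastic block 60 (x) by 30 (y) by 30 mm high, about 30 g; origin at the centre of its underside. Two to four blocks lie loose on the tray. None if it is absent in this run or while the fingers hold it.
- block2: A used cuvette block, a pale straw-coloured plastic block 60 (x) by 30 (y) by 30 mm high, about 30 g; origin at the centre of its underside. Two to four blocks lie loose on the tray. None if it is absent in this run or while the fingers hold it.
- block3: A used cuvette block, a pale straw-coloured plastic block 60 (x) by 30 (y) by 30 mm high, about 30 g; origin at the centre of its underside. Two to four blocks lie loose on the tray. None if it is absent in this run or while the fingers hold it.
- block4: A used cuvette block, a pale straw-coloured plastic block 60 (x) by 30 (y) by 30 mm high, about 30 g; origin at the centre of its underside. Two to four blocks lie loose on the tray. None if it is absent in this run or while the fingers hold it.
- beaker_rim (a point): Centre of the mouth of a loose glass beaker, 60 mm across and 85 mm high, a bystander.
- jar: Round amber jar with a black cap, 56 mm across, 70 mm high, loose, a bystander (not a reagent bottle); origin at the centre of its underside.
- pipette: Pipette lying on the bench, white body 24 mm wide and 22 mm high, from x = -72 mm (blue button) to +185 mm (tip) of its origin, a bystander.

How it is judged (in metres and radians):
On the way, in this order (a step that is already met when the one before it is completed fails the run):
1. The scoop tray is tipped with its open front over the waste tub (angle between tray's own z axis and vertical above 0.3 rad and x of tray_lip in the frame of tub between -0.1 and 0.1 m and y of tray_lip in the frame of tub between -0.125 and 0.125 m), for 0.1 s.
2. All the blocks and the empty bottle are in the tub and the tray lies flat on its mat (x of block1 in the frame of tub between -0.098 and 0.098 m and y of block1 in the frame of tub between -0.123 and 0.123 m and height (world z) of each of block1, block2, block3, block4, empty below 0.085 m and x of block2 in the frame of tub between -0.098 and 0.098 m and y of block2 in the frame of tub between -0.123 and 0.123 m and x of block3 in the frame of tub between -0.098 and 0.098 m and y of block3 in the frame of tub between -0.123 and 0.123 m and x of block4 in the frame of tub between -0.098 and 0.098 m and y of block4 in the frame of tub between -0.123 and 0.123 m and x of empty in the frame of tub between -0.098 and 0.098 m and y of empty in the frame of tub between -0.123 and 0.123 m and angle between tray's own z axis and vertical below 0.08 rad and horizontal distance between tray and mat below 0.06 m and height (world z) of tray below 0.01 m and linear speed of tray below 0.02 m/s), for 0.2 s.
3. The large bottle is upside down, its cap pointing clearly downwards (tilted more than 120 degrees) (angle between bottle_large's own z axis and vertical above 2.1 rad), for 0.3 s.
4. The medium bottle is upside down, its cap pointing clearly downwards (tilted more than 120 degrees) (angle between bottle_medium's own z axis and vertical above 2.1 rad), for 0.3 s.
5. The small bottle is upside down, its cap pointing clearly downwards (tilted more than 120 degrees) (angle between bottle_small's own z axis and vertical above 2.1 rad), for 0.3 s.
At the end, for the whole second after the job is handed in: All blocks and the empty bottle are in the waste tub (their undersides' centres below its rim). The tray lies flat (within 0.08 rad) on its mat, pan centre within 60 mm of the mat's centre. Every full bottle present stands upright (within 0.1 rad) and still on a compartment's floor in the station (all of step 2 and x of bottle_large in the frame of station between -0.045 and 0.045 m and y of bottle_large in the frame of station between -0.126 and 0.126 m and angle between each of bottle_large, bottle_medium, bottle_small's own z axis and vertical below 0.1 rad and z of each of bottle_large, bottle_medium, bottle_small in the frame of station below 0.03 m and linear speed of each of bottle_large, bottle_medium, bottle_small below 0.02 m/s and x of bottle_medium in the frame of station between -0.045 and 0.045 m and y of bottle_medium in the frame of station between -0.126 and 0.126 m and x of bottle_small in the frame of station between -0.045 and 0.045 m and y of bottle_small in the frame of station between -0.126 and 0.126 m); the robot touches nothing.
It fails at once if The beaker is pushed more than 40 mm from its place (distance of beaker_rim from where it was at the start of the episode above 0.04 m).
It fails at once if The jar is pushed more than 40 mm from its place (distance of jar from where it was at the start of the episode above 0.04 m).
It fails at once if The pipette is pushed more than 40 mm from its place (distance of pipette from where it was at the start of the episode above 0.04 m).
Of bottle_large, bottle_medium, bottle_small only 2 to 3 are there at a start; the rules pass over those that are not, and their reading is None.
Of block1, block2, block3, block4 only 2 to 4 are there at a start; the rules pass over those that are not, and their reading is None.
At some moment in a run one of tray, block1, block2, block3, block4 may be knocked a few centimetres aside while the robot is not near it.
It also fails if it takes over 200 s, if anything falls off the work surface, if the arm or the gripper's body presses on something with over 40 N, if the wrist force passes 120 N, or if a joint passes its speed limit or range.

## Working session

There is one attempt and no reset: what is moved stays moved. The work goes in short steps, Python scripts to look and compute and a shell command to move; the robot and the scene stay as the last step left them, time stands still between calls to the robot, and variables do not carry over. Pictures are saved under pics/ and viewed, on a budget of 14 in all, crops included, one or two more only if the job needs it, and the job is handed in when it is done.

```bash
ls; mkdir -p pics; cat > h.py <<'E'
import numpy as np, cv2
from scipy.spatial.transform import Rotation as Ro
from cell import env, optics, order
def cam(n):
    o=env.get_obs(); c=optics.read_camera(n)
    K=np.array([[c['fx'],0,c['cx']],[0,c['fy'],c['cy']],[0,0,1]])
    if 'hand_eye' in c:
        T=np.eye(4); T[:3,:3]=Ro.from_euler('xyz',o['tool_rot'],degrees=True).as_matrix(); T[:3,3]=o['tool_pos']
        W=T@np.array(c['hand_eye'])
    else:
        R=np.array(c['R']); W=np.eye(4); W[:3,:3]=R.T; W[:3,3]=-R.T@np.array(c['t'])
    c['K']=K; c['W']=W; return c
def rays(c,px):
    p=cv2.undistortPoints(np.array(px,float).reshape(-1,1,2),c['K'],np.array(c['distortion'],float)).reshape(-1,2)
    return np.c_[p,np.ones(len(p))]@c['W'][:3,:3].T, c['W'][:3,3]
def onplane(c,px,z):
    d,o=rays(c,px); return o+d*((z-o[2])/d[:,2])[:,None]
def cloud(c):
    h,w=c['z_map'].shape
    u,v=np.meshgrid(np.arange(w),np.arange(h)); d,o=rays(c,np.c_[u.ravel(),v.ravel()])
    P=o+d*c['z_map'].reshape(-1,1); P[c['z_map'].ravel()==0]=np.nan
    return P.reshape(h,w,3)
def toolR(): return Ro.from_euler('xyz',env.get_obs()['tool_rot'],degrees=True)
def go(pos,R):
    """cm shift in tool axes and rotvec from current to target"""
    o=env.get_obs(); r=toolR()
    return r.inv().apply(np.array(pos)-o['tool_pos'])*100,(r.inv()*R).as_rotvec()
E
python3 - <<'E'
from h import *
o=env.get_obs();print(o)
for n in ['scene','side']:
    c=cam(n);cv2.imwrite(f'pics/{n}0.png',c['frame']);np.savez(f'pics/{n}0.npz',P=cloud(c),f=c['frame']);print(c['W'])
E
```

```text
pics
{'time_s': 0.0, 'qpos': array([-73.79030975,  18.43816263,  -4.01481749,  83.17383276,
         1.29624626,  78.54161524,  -3.25860235]), 'joint_velocities': array([ 0.03820969,  0.04123757, -0.01167408, -0.04133623, -0.08023203,
        0.05625573,  0.03158106]), 'effort': array([-3.12460297e-04, -4.91297972e+01, -4.04061517e-01, -3.12534606e+01,
       -6.38783653e-02,  4.35095094e-02,  1.62607830e-04]), 'tool_pos': array([0.17257627, 0.62623782, 0.29118084]), 'tool_rot': array([1.79992791e+02, 1.08301477e-01, 7.46009977e+01]), 'force': array([-0.2871758 , -0.54941196,  1.08385126]), 'wrist_torque': array([-0.01969581,  0.03250239,  0.02056076]), 'grip_width': 0.0870062110270664}
[[-0.17499186  0.83569636 -0.52056647  1.1748217 ]
 [ 0.98451316  0.14284816 -0.10162795  0.05522139]
 [-0.01056815 -0.5302886  -0.84775133  1.05774791]
 [ 0.          0.          0.          1.        ]]
[[ 0.99575938 -0.03950277  0.08308305  0.46415455]
 [-0.09165226 -0.50397525  0.85884155 -1.16416894]
 [ 0.00794518 -0.86281428 -0.5054586   0.72813384]
 [ 0.          0.          0.          1.        ]]
```

View pics/scene0.png

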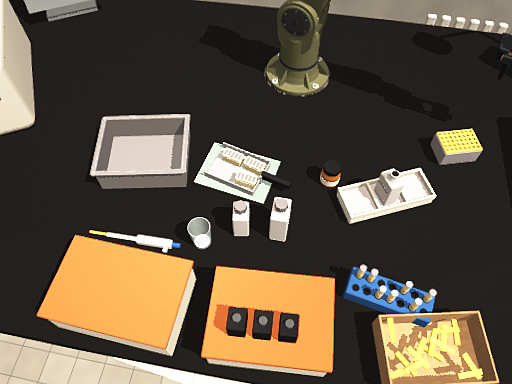

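View pics/side0.png

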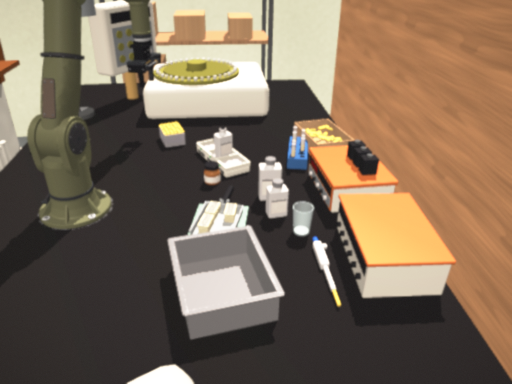

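The scene view shows the tub (142,150), and the tray on its mat (240,170) with its handle to (285,182) and three blocks on it. The full bottles are at (280,220) and (241,218), the station with the empty bottle at (386,195), the jar at (330,173), the beaker at (200,233) and the pipette at (135,240). Next I measure them from the depth cloud.

```bash
python3 - <<'E'
from h import *
d=np.load('pics/scene0.npz');P=d['P'];f=d['f'];hsv=cv2.cvtColor(f,cv2.COLOR_BGR2HSV)
def rect(name,m,box,save=None):
    u0,v0,u1,v1=box;k=np.zeros(m.shape,bool);k[v0:v1,u0:u1]=1;m=m&k&~np.isnan(P[...,0])
    q=P[m];
    if len(q)<5: print(name,len(q));return
    r=cv2.minAreaRect((q[:,:2]*1000).astype(np.float32))
    print(name,len(q),'rect c',np.round(r[0],0),'size',np.round(r[1],0),'ang',round(r[2],1),'z',np.round(np.percentile(q[:,2],[2,50,98])*1000))
Z=P[...,2]
rect('bench',Z<1,(300,100,320,110))
rect('tub rim',(Z>.079)&(Z<.091),(85,105,200,195))
rect('tub all',(Z>.03),(85,105,200,195))
g=(hsv[...,0]>35)&(hsv[...,0]<90)&(hsv[...,1]>20)&(hsv[...,2]>120)
rect('mat green',g&(Z<.006),(190,135,290,208))
rect('handle',(hsv[...,2]<60)&(Z>.03)&(Z<.06),(255,165,300,195))
y=(hsv[...,0]>15)&(hsv[...,0]<35)&(hsv[...,1]>40)&(hsv[...,2]>120)
rect('tray hi',(Z>.018)&(Z<.05),(190,135,262,205))
rect('station',(Z>.033)&(Z<.045),(330,160,440,225))
rect('station wide',(Z>.015)&(Z<.045),(330,160,440,225))
rect('empty top',(Z>.109)&(Z<.142),(370,160,410,210))
rect('empty shoulder',(Z>.10)&(Z<.125),(370,160,410,210))
rect('Ltop',(Z>.125),(262,190,298,245))
rect('Lshould',(Z>.112)&(Z<.124),(262,190,298,245))
rect('Mtop',(Z>.085),(228,195,255,240))
rect('Mshould',(Z>.067)&(Z<.078),(228,195,255,240))
rect('Mshould94',(Z>.088)&(Z<.1),(228,195,255,240))
rect('Lall',(Z>.02),(262,190,298,245))
rect('Mall',(Z>.02),(228,195,255,240))
rect('jar',(Z>.06),(315,155,345,188))
rect('beaker',(Z>.03),(183,210,215,250))
rect('pip',(Z>.01)&(Z<.04),(80,225,183,255))
E
```

```text
bench 198 rect c [147.  62.] size [47. 67.] ang 11.0 z [-4.  1.  5.]
tub rim 1457 rect c [ 459. -407.] size [225. 272.] ang 11.5 z [80. 85. 89.]
tub all 3215 rect c [ 459. -407.] size [225. 272.] ang 11.5 z [32. 73. 89.]
mat green 177 rect c [ 455. -125.] size [222. 163.] ang 79.6 z [-2.  2.  5.]
handle 208 rect c [491.  -5.] size [89. 19.] ang 73.9 z [31. 43. 49.]
tray hi 994 rect c [ 453. -123.] size [164. 129.] ang 73.6 z [19. 32. 39.]
station 848 rect c [460. 295.] size [150. 271.] ang 25.3 z [33. 39. 44.]
station wide 2630 rect c [460. 295.] size [150. 271.] ang 25.3 z [17. 25. 43.]
empty top 323 rect c [485. 305.] size [60. 43.] ang 31.7 z [110. 117. 138.]
empty shoulder 290 rect c [485. 305.] size [60. 43.] ang 31.8 z [101. 115. 123.]
Ltop 156 rect c [630.  24.] size [32. 30.] ang 67.7 z [128. 143. 148.]
Lshould 271 rect c [629.  25.] size [46. 70.] ang 88.9 z [113. 118. 123.]
Mtop 342 rect c [638. -78.] size [61. 42.] ang 10.2 z [ 88.  96. 122.]
Mshould 32 rect c [665. -74.] size [ 6. 42.] ang 10.9 z [68. 71. 78.]
Mshould94 189 rect c [638. -78.] size [61. 41.] ang 10.2 z [89. 93. 99.]
Lall 742 rect c [629.  25.] size [47. 71.] ang 88.4 z [ 26. 116. 146.]
Mall 533 rect c [639. -79.] size [62. 42.] ang 9.5 z [ 25.  92. 122.]
jar 223 rect c [440. 147.] size [48. 49.] ang 87.4 z [61. 70. 74.]
beaker 454 rect c [ 699. -175.] size [58. 59.] ang 58.8 z [32. 64. 87.]
pip 549 rect c [ 735. -357.] size [ 36. 254.] ang 0.2 z [11. 18. 25.]
```

```bash
python3 -m creep '[[0,0,0,0,0,0.145,1],[0,0,0,0,0,0.145,1],[0,0,0,0,0,0.145,1],[0,0,0,0,0,0.145,1],[0,0,0,0,0,0.145,1],[0,0,0,0,0,0.145,1],[0,0,0,0,0,0.145,1],[0,0,0,0,0,0.145,1],[0,0,0,0,0,0.145,1],[0,0,0,0,0,0.145,1],[0,0,0,0,0,0.145,1]]' 60
python3 -m creep '[[3.3,3.5,0,0,0,0,1],[3.3,3.5,0,0,0,0,1],[3.3,3.5,0,0,0,0,1],[3.3,3.5,0,0,0,0,1],[3.3,3.5,0,0,0,0,1],[3.3,3.5,0,0,0,0,1],[3.3,3.5,0,0,0,0,1],[3.3,3.5,0,0,0,0,1],[3.3,3.5,0,0,0,0,1],[3.3,3.5,0,0,0,0,1],[3.3,3.5,0,0,0,0,1],[3.3,3.5,0,0,0,0,1],[3.3,3.5,0,0,0,0,1],[3.3,3.5,0,0,0,0,1]]'
cat >> h.py <<'E'
def mrect(q):
    r=cv2.minAreaRect((q[:,:2]*1000).astype(np.float32)); return np.round(r[0],0),np.round(r[1],0),round(r[2],1)
E
python3 - <<'E'
from h import *
o=env.get_obs();print(o['qpos'].round(0),o['tool_pos'],o['tool_rot'].round(1))
c=cam('wrist');cv2.imwrite('pics/w1.png',c['frame']);P=cloud(c)
hsv=cv2.cvtColor(c['frame'],cv2.COLOR_BGR2HSV);Z=P[...,2]
m=(hsv[...,2]<60)&(Z>.03)&(Z<.055);q=P[m];q=q[(abs(q[:,0]-.491)<.08)&(abs(q[:,1])<.08)]
print(len(q),mrect(q),q[:,2].mean()); print(c['hand_eye'])
print(go([.489,-.011,.15],Ro.from_euler('xyz',[180,0,-16.7],degrees=True)))
E
```

```text
time_s: 1.2
tool_pos: [0.1718, 0.6233, 0.2835]
tool_rot: [179.1, -0.1, -19.9]
force: [-0.8, 0.3, -0.4]
grip_width: 0.0871
time_s: 2.6
tool_pos: [0.4423, -0.013, 0.2851]
tool_rot: [178.9, 0.1, -19.2]
force: [0.6, 1.0, 0.6]
grip_width: 0.0869
[-53. -12.  45. 112.  10.  77. -30.] [ 0.44225402 -0.01301407  0.285074  ] [ 1.789e+02  1.000e-01 -1.920e+01]
478 (array([490.,  -4.]), array([88., 17.]), 73.3) 0.04336611599323431
[[ 9.99998931e-01  1.46024420e-03 -6.86304713e-05 -2.39693872e-04]
 [-1.39759310e-03  9.68751628e-01  2.48028890e-01 -6.73978235e-02]
 [ 4.28668629e-04 -2.48028529e-01  9.68752633e-01 -9.30235297e-02]
 [ 0.00000000e+00  0.00000000e+00  0.00000000e+00  1.00000000e+00]]
(array([ 3.76174391, -2.83551204, 13.5314842 ]), array([ 0.0221244 , -0.00160062, -0.05505823]))
```

View pics/w1.png

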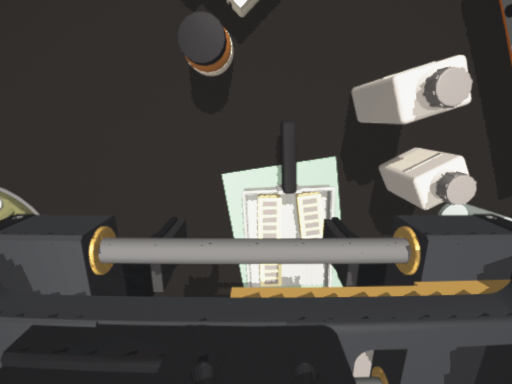

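The wrist view shows the handle at (289,157), with the jar at (210,45) clear of it. The measured handle centre is (490,-4) mm, which agrees with the scene view.

```bash
python3 -m creep '[[1.3,-0.9,4,0.02,0,-0.05,1],[1.3,-0.9,4,0,0,0,1],[1.2,-0.9,4,0,0,0,1],[0,0,1.5,0,0,0,1]]'
python3 - <<'E'
from h import *
print(go([.488,-.011,.086],Ro.from_euler('xyz',[180,0,-16.7],degrees=True)))
E
```

```text
time_s: 3.05
tool_pos: [0.4941, -0.0122, 0.1502]
tool_rot: [-179.6, -0.6, -17.4]
force: [-0.2, -0.2, 0.6]
grip_width: 0.0871
(array([-0.68561817,  0.11403133,  6.41282901]), array([-0.00646116, -0.01044213, -0.01266173]))
```

```bash
python3 -m creep '[[-0.4,0.1,3.2,0,0,0,1],[-0.3,0,3.2,0,0,0,1],[0,0,0,0,0,0,1],[0,0,0,0,0,0,0],[0,0,0,0,0,0,0],[0,0,0,0,0,0,0],[0,0,0,0,0,0,0],[0,0,0,0,0,0,0],[0,0,0,0,0,0,0],[0,0,0,0,0,0,0]]' 60
python3 -m creep '[[0,0,-1,0,0,0,0],[0,0,-2,0,0,0,0],[0,0,-2,0,0,0,0],[0,0,-3,0,0,0,0],[0,0,-3,0,0,0,0]]'
python3 - <<'E'
from h import *
o=env.get_obs();print(o['qpos'].round(0),o['grip_width'])
c=cam('side');cv2.imwrite('pics/s1.png',c['frame'][100:300,80:380])
# lip target at tub: (0.458,-0.39); grip offset 198 mm behind along tray x
R=toolR(); f=R.apply([0,1,0]); print('tray x',f)
print(go(np.array([.458,-.375,.26])-.198*f, R))
E
```

```text
time_s: 4.05
tool_pos: [0.4895, -0.0097, 0.0867]
tool_rot: [-179.6, -0.7, -17.4]
force: [0.3, 0.6, 0.7]
grip_width: 0.0388
time_s: 4.55
tool_pos: [0.4851, -0.0114, 0.1986]
tool_rot: [-180.0, -0.3, -17.6]
force: [0.6, 1.0, 0.5]
grip_width: 0.0028
[-57.   1.  56. 115.  -1.  64. -17.] 0.002765992026349972
tray x [-0.30328718 -0.95288599 -0.00501656]
(array([ 8.23883565, 15.69913474, -5.75939389]), array([0., 0., 0.]))
```

View pics/s1.png

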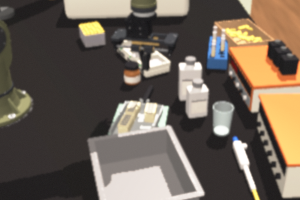

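The lift started before the fingers had closed (width still 39 mm), so the tray is still on its mat. I'll open, re-measure the handle and go back down.

```bash
python3 -m creep '[[0,0,0,0,0,0,0.6],[0,0,0,0,0,0,0.6],[0,0,0,0,0,0,0.6],[0,0,0,0,0,0,0.6],[0,0,0,0,0,0,0.6],[0,0,0,0,0,0,0.6],[0,0,0,0,0,0,0.6]]'
python3 - <<'E'
from h import *
c=cam('wrist');P=cloud(c)
hsv=cv2.cvtColor(c['frame'],cv2.COLOR_BGR2HSV);Z=P[...,2]
m=(hsv[...,2]<60)&(Z>.03)&(Z<.055);q=P[m];q=q[(abs(q[:,0]-.491)<.08)&(abs(q[:,1])<.08)]
print(len(q),mrect(q) if len(q) else 0)
print(go([.488,-.011,.086],Ro.from_euler('xyz',[180,0,-16.7],degrees=True)))
E
```

```text
time_s: 5.3
tool_pos: [0.4868, -0.0122, 0.2022]
tool_rot: [-179.8, -0.6, -17.7]
force: [-0.2, -0.8, 0.8]
grip_width: 0.0479
523 (array([490.,  -4.]), array([87., 18.]), 74.1)
(array([-0.03610352, -0.104983  , 11.62093082]), array([-0.00398186, -0.01005864, -0.01772449]))
```

```bash
python3 -m creep '[[0,0,4,0,-0.01,-0.01,0.6],[0,-0.1,4,0,0,0,0.6],[0,0,3.6,0,0,0,0.6],[0,0,0,0,0,0,0.3],[0,0,0,0,0,0,0],[0,0,0,0,0,0,0],[0,0,0,0,0,0,0],[0,0,0,0,0,0,0],[0,0,0,0,0,0,0],[0,0,0,0,0,0,0],[0,0,0,0,0,0,0],[0,0,0,0,0,0,0]]' 60
```

```text
time_s: 6.55
tool_pos: [0.4933, -0.009, 0.0906]
tool_rot: [-179.2, -0.6, -17.0]
force: [-0.2, 0.2, -2.0]
grip_width: 0.0176
```

```bash
python3 -m creep '[[0,0,-1,0,0,0,0],[0,0,-1.5,0,0,0,0],[0,0,-2,0,0,0,0],[0,0,-2,0,0,0,0],[0,0,-2.5,0,0,0,0],[0,0,-2.5,0,0,0,0],[0,0,-2.5,0,0,0,0],[0,0,-2.5,0,0,0,0],[0,0,-2,0,0,0,0]]'
python3 - <<'E'
from h import *
o=env.get_obs();print(o['qpos'].round(0),o['grip_width'])
c=cam('side');cv2.imwrite('pics/s2.png',c['frame'][60:320,80:380])
R=toolR(); f=R.apply([0,1,0]); print('tray x',f)
print(go(np.array([.458,-.375,.27])-.198*f, R))
E
```

```text
time_s: 7.45
tool_pos: [0.4878, -0.0131, 0.2822]
tool_rot: [-179.3, -0.2, -17.5]
force: [0.6, 0.9, -2.7]
grip_width: 0.0178
[-60.  -6.  57. 108.   4.  74. -22.] 0.01783992447272593
tray x [-0.30032426 -0.95370938 -0.01561271]
(array([ 7.85714997, 15.65438168,  1.02958353]), array([0., 0., 0.]))
```

View pics/s2.png

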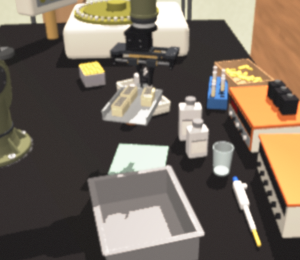

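The tray is held level above the mat, seen at (133,100) in this crop, with the blocks on it. Next I carry it over the tub.

```bash
python3 -m creep '[[0.3,0.8,-0.2,0,0,0,0],[0.5,1.4,-0.2,0,0,0,0],[0.6,1.5,-0.2,0,0,0,0],[0.6,1.5,-0.2,0,0,0,0],[0.6,1.5,-0.2,0,0,0,0],[0.6,1.5,-0.2,0,0,0,0],[0.6,1.5,-0.2,0,0,0,0],[0.6,1.5,-0.2,0,0,0,0],[0.6,1.5,0,0,0,0,0],[0.6,1.5,0,0,0,0,0],[0.6,1.5,0,0,0,0,0],[0.6,1.5,0,0,0,0,0],[0.6,1.5,0,0,0,0,0],[0.4,1,0,0,0,0,0],[0.2,0.5,0,0,0,0,0]]'
python3 - <<'E'
from h import *
o=env.get_obs();print(o['qpos'].round(0),o['grip_width'])
R=toolR(); f=R.apply([0,1,0]);print('lip',o['tool_pos']+.198*f+R.apply([0,0,.08]))
E
```

```text
time_s: 9.0
tool_pos: [0.4929, -0.2488, 0.285]
tool_rot: [-179.6, 0.7, -18.2]
force: [0.3, -0.8, -2.9]
grip_width: 0.0176
[-35.  13.  68.  99. -13.  77.  18.] 0.017573726540302002
lip [ 0.43024784 -0.43596697  0.20343189]
```

```bash
python3 -m creep '[[0,0.9,0,0.08,0,0,0],[0,0.9,-0.1,0.1,0,0,0],[0,0.9,-0.2,0.1,0,0,0],[0,0.9,-0.3,0.1,0,0,0],[0,0.9,-0.4,0.1,0,0,0],[0,0.8,-0.4,0.1,0,0,0],[0,0.7,-0.4,0.1,0,0,0],[0,0,0,0,0,0,0],[0,0,0,0,0,0,0],[0,0,0,0,0,0,0],[0,0,0,0,0,0,0]]'
python3 - <<'E'
from h import *
o=env.get_obs();print(o['qpos'].round(0),o['grip_width'])
R=toolR(); f=R.apply([0,1,0]);print('f',f,'lip',o['tool_pos']+.198*f+R.apply([0,0,.08]))
c=cam('side');cv2.imwrite('pics/s3.png',c['frame'][60:340,80:380])
E
```

```text
time_s: 10.1
tool_pos: [0.4712, -0.3099, 0.2766]
tool_rot: [-139.8, 1.3, -17.9]
force: [0.4, 0.1, -1.8]
grip_width: 0.0178
[  7.  29.  55.  91. -50. 104.  49.] 0.01776711836650186
f [-0.24864318 -0.72216839 -0.64548383] lip [ 0.43647094 -0.40328643  0.08772332]
```

View pics/s3.png

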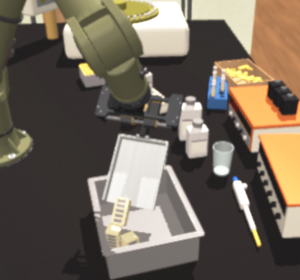

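The tray is empty and tilted with its lip over the tub, and the blocks lie in the tub around (118,225) of the crop. I'll level it and carry it back.

```bash
python3 -m creep '[[0,-2,-1,0,0,0,0],[0,-2,-1,-0.12,0,0,0],[0,-2,-1,-0.12,0,0,0],[0,-1,-1,-0.12,0,0,0],[0,-1,-0.5,-0.12,0,0,0],[0,-1,0,-0.12,0,0,0],[0,-1,0,-0.1,0,0,0],[0,0,0,0,0,0,0]]'
python3 - <<'E'
from h import *
o=env.get_obs();print(o['qpos'].round(0),o['grip_width'])
print(go([.4933,-.009,.2],Ro.from_euler('xyz',[180,0,-17],degrees=True)))
E
```

```text
time_s: 10.95
tool_pos: [0.4969, -0.2419, 0.368]
tool_rot: [179.2, 0.8, -17.0]
force: [2.1, 1.9, -2.6]
grip_width: 0.0176
[-36.   9.  66.  92.  -7.  85.  13.] 0.017588706960642655
(array([ -6.93237516, -22.39802704,  16.5856288 ]), array([0.01392416, 0.0131755 , 0.00015907]))
```

```bash
python3 -m creep '[[-0.5,-1.5,0,0.014,0.013,0,0],[-0.9,-2.9,0.3,0,0,0,0],[-0.9,-3,1,0,0,0,0],[-0.9,-3,2,0,0,0,0],[-0.9,-3,2.5,0,0,0,0],[-0.9,-3,2.5,0,0,0,0],[-0.9,-3,2.5,0,0,0,0],[-0.9,-2.5,2.5,0,0,0,0],[0,0,2,0,0,0,0],[0,0,0,0,0,0,0]]'
python3 - <<'E'
from h import *
o=env.get_obs();print(o['qpos'].round(0),o['grip_width'])
print(go([.4933,-.009,.0906],Ro.from_euler('xyz',[180,0,-17],degrees=True)))
E
```

```text
time_s: 11.95
tool_pos: [0.4921, -0.0085, 0.2143]
tool_rot: [-178.0, 0.4, -17.9]
force: [0.1, -1.0, -2.8]
grip_width: 0.0173
[-53.   2.  54. 112.  -4.  66. -16.] 0.017308600948050486
(array([ 0.22585998,  0.44236881, 12.358429  ]), array([-0.03484453,  0.00741713, -0.01565891]))
```

```bash
python3 -m creep '[[0.1,0.2,2.5,-0.02,0,0,0],[0,0.2,2.5,0,0,0,0],[0,0,2.5,0,0,0,0],[0,0,2,0,0,0,0],[0,0,1.2,0,0,0,0],[0,0,0.8,0,0,0,0],[0,0,0.4,0,0,0,0],[0,0,0,0,0,0,0]]'
python3 - <<'E'
from h import *
print(go([.4933,-.009,.0906],Ro.from_euler('xyz',[180,0,-17],degrees=True)))
E
```

```text
time_s: 12.75
tool_pos: [0.4976, -0.0168, 0.0998]
tool_rot: [-178.3, 0.1, -18.8]
force: [0.8, -0.2, -1.8]
grip_width: 0.0176
(array([-0.65628753, -0.5713148 ,  0.93706086]), array([-0.03024996,  0.00082173, -0.03204247]))
```

```bash
python3 -m creep '[[-0.4,-0.4,0.4,-0.02,0,-0.02,0],[0,0,0.4,0,0,0,0],[0,0,0.1,0,0,0,0],[0,0,0,0,0,0,0.6],[0,0,0,0,0,0,0.6],[0,0,0,0,0,0,0.6],[0,0,0,0,0,0,0.6],[0,0,0,0,0,0,0.6],[0,0,0,0,0,0,0.6]]'
python3 -m creep '[[0,0,-3,0,0,0,0.6],[0,0,-5,0,0,0,0.8],[0,0,-5,0,0,0,0.8],[0,0,-5,0,0,0,0.8],[0,0,0,0,0,0,0.8]]'
python3 - <<'E'
from h import *
o=env.get_obs();print(o['qpos'].round(0))
c=cam('side');d=cam('scene');P=cloud(d);Z=P[...,2]
cv2.imwrite('pics/s4.png',np.hstack([c['frame'][110:350,100:400],d['frame'][90:330,80:450]]))
f=d['frame'];hsv=cv2.cvtColor(f,cv2.COLOR_BGR2HSV)
def rect(n,m,b):
    u0,v0,u1,v1=b;k=np.zeros(m.shape,bool);k[v0:v1,u0:u1]=1;q=P[m&k];print(n,len(q),mrect(q),np.percentile(q[:,2],[5,50,95]).round(3))
w=(hsv[...,1]<60)&(hsv[...,2]>110)
for lo,hi in ((.036,.044),(.033,.047),(.018,.05)): rect('st',w&(Z>lo)&(Z<hi),(330,160,440,225))
rect('empty',(Z>.11)&(Z<.125),(365,160,410,210))
# station by image contour at z=.04
k=np.zeros(w.shape,np.uint8);k[160:225,330:440]=(w[160:225,330:440]&(Z[160:225,330:440]>.012))*255
k=cv2.morphologyEx(k,cv2.MORPH_CLOSE,np.ones((3,3)));np.save('pics/k.npy',k)
cn=max(cv2.findContours(k,0,2)[0],key=cv2.contourArea);h=cv2.convexHull(cn)[:,0]
print(np.c_[h,(onplane(d,h,.04)[:,:2]*1000).round()].astype(int).tolist())
E
```

```text
time_s: 13.65
tool_pos: [0.498, -0.0105, 0.0937]
tool_rot: [-179.3, -0.3, -17.5]
force: [0.4, 0.6, 0.2]
grip_width: 0.0504
time_s: 14.15
tool_pos: [0.4955, -0.0133, 0.2778]
tool_rot: [-179.5, -0.1, -17.7]
force: [0.8, -0.6, -0.0]
grip_width: 0.0685
[-58.  -3.  56. 107.   2.  74. -20.]
st 626 (array([478., 309.]), array([104., 259.]), 25.4) [0.037 0.04  0.043]
st 768 (array([478., 309.]), array([104., 259.]), 25.8) [0.034 0.039 0.043]
st 2431 (array([465., 298.]), array([139., 268.]), 25.6) [0.02  0.025 0.042]
empty 231 (array([485., 305.]), array([61., 42.]), 31.7) [0.112 0.116 0.123]
[[419, 168, 380, 403], [420, 169, 384, 405], [422, 172, 393, 411], [434, 192, 458, 442], [435, 194, 464, 445], [435, 196, 471, 444], [434, 198, 478, 441], [431, 201, 489, 432], [425, 203, 499, 415], [367, 218, 574, 257], [352, 221, 590, 218], [349, 221, 591, 210], [344, 211, 562, 194], [339, 200, 529, 178], [337, 195, 514, 172], [337, 190, 497, 171], [339, 187, 486, 176], [383, 171, 409, 298], [392, 168, 394, 324]]
```

View pics/s4.png

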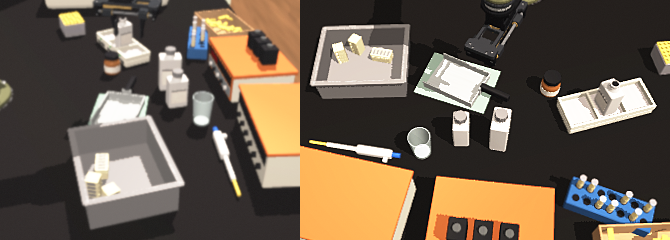

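Left half is the side view: three blocks in the tub. Right half is the scene view: the tray flat on its mat, with the station and empty bottle around (605,100). The station fits 104x259 mm at (478,309), yaw 25.5°. The empty bottle is next.

```bash
python3 -m creep '[[0,0,0,0,0,0.142,0.8],[0,0,0,0,0,0.142,0.8],[0,0,0,0,0,0.142,0.8],[0,0,0,0,0,0.142,0.8],[0,0,0,0,0,0.142,0.8],[-3.4,-2,0,0,0,0,0.8],[-3.4,-2,0,0,0,0,0.8],[-3.4,-2,0,0,0,0,0.8],[-3.4,-2,0,0,0,0,0.8],[-3.4,-2,0,0,0,0,0.8],[-3.4,-2,0,0,0,0,0.8],[-3.4,-2,0,0,0,0,0.8],[-3.4,-2,0,0,0,0,0.8],[0,0,0,0,0,0,0.8]]'
python3 - <<'E'
from h import *
print(env.get_obs()['qpos'].round(0))
c=cam('wrist');P=cloud(c);Z=P[...,2];q=P[(Z>.108)&(Z<.124)];q=q[np.hypot(q[:,0]-.485,q[:,1]-.305)<.07]
print(len(q),len(q) and mrect(q))
print(go([.485,.305,.151],Ro.from_euler('xyz',[180,0,-58.3],degrees=True)))
E
```

```text
time_s: 15.65
tool_pos: [0.4834, 0.3085, 0.2405]
tool_rot: [177.1, 0.5, -60.7]
force: [-0.4, 0.7, -0.3]
grip_width: 0.0696
[-69.  15.  40.  97. -10.  74. -87.]
2399 (array([485., 305.]), array([59., 42.]), 30.3)
(array([ 0.10821952, -0.56612101,  8.90356737]), array([ 0.05288442,  0.00767476, -0.04513354]))
```

```bash
python3 -m creep '[[0,-0.5,3,0.053,0.008,-0.045,0.8],[0,0,3,0,0,0,0.8],[0,0,2.7,0,0,0,0.8],[0,0,0,0,0,0,0.8],[0,0,0,0,0,0,0],[0,0,0,0,0,0,0],[0,0,0,0,0,0,0],[0,0,0,0,0,0,0],[0,0,0,0,0,0,0],[0,0,0,0,0,0,0],[0,0,0,0,0,0,0],[0,0,0,0,0,0,0]]' 20
python3 -m creep '[[0,0,-2,0,0,0,0],[0,0,-4,0,0,0,0],[0,0,-4,0,0,0,0],[0,0,-4,0,0,0,0],[0,0,-4,0,0,0,0],[0,0,-3,0,0,0,0]]'
python3 - <<'E'
from h import *
print(env.get_obs()['qpos'].round(0))
print(go([.459,-.407,.33],toolR()))
E
```

```text
time_s: 16.9
tool_pos: [0.4885, 0.2982, 0.1489]
tool_rot: [179.8, -0.3, -58.8]
force: [-0.3, 0.4, -0.6]
grip_width: 0.0415
time_s: 17.5
tool_pos: [0.4857, 0.2983, 0.3603]
tool_rot: [179.1, -0.5, -58.8]
force: [-0.5, 0.2, -0.4]
grip_width: 0.0419
[-71.   9.  42.  89.  -5.  85. -88.]
(array([58.89566318, 38.78842034,  4.11449692]), array([0., 0., 0.]))
```

```bash
python3 -m creep '[[1.5,1,0,0,0,0,0],[3,2,0,0,0,0,0],[4,2.6,0,0,0,0,0],[4,2.6,0,0,0,0,0],[4,2.6,0,0,0,0,0],[4,2.6,0,0,0,0,0],[4,2.6,0,0,0,0,0],[4,2.6,0,0,0,0,0],[4,2.6,0,0,0,0,0],[4,2.6,0,0,0,0,0],[4,2.6,0,0,0,0,0],[4,2.6,0,0,0,0,0],[4,2.6,0,0,0,0,0],[4,2.6,0,0,0,0,0],[3,2,0,0,0,0,0],[2,1,0,0,0,0,0]]'
python3 - <<'E'
from h import *
print(env.get_obs()['qpos'].round(0))
c=cam('scene');P=cloud(c);Z=P[...,2];hsv=cv2.cvtColor(c['frame'],cv2.COLOR_BGR2HSV)
m=(hsv[...,0]>15)&(hsv[...,0]<35)&(hsv[...,1]>60)&(hsv[...,2]>120)&(Z<.08);m[:105]=0;m[195:]=0;m[:,:85]=0;m[:,205:]=0
n,l,s,ce=cv2.connectedComponentsWithStats(m.astype(np.uint8))
for i in range(1,n):
    if s[i,4]>25: print(s[i],np.nanmedian(P[l==i],0).round(3))
print(go([.495,-.42,.16],toolR()))
E
```

```text
time_s: 19.1
tool_pos: [0.4623, -0.4059, 0.3566]
tool_rot: [179.5, 0.4, -57.9]
force: [-0.1, -0.7, 0.2]
grip_width: 0.0415
[-11.  23.  67.  84. -21.  87.  -3.]
[128 126  17  19 167] [ 0.403 -0.444  0.035]
[112 132  11   6  35] [ 0.425 -0.498  0.065]
[113 136  15  18 124] [ 0.444 -0.485  0.033]
[150 143  24  10 107] [ 0.424 -0.365  0.018]
(array([ 2.82638102, -2.49630658, 19.58556838]), array([0., 0., 0.]))
```

```bash
python3 -m creep '[[0.8,-1,3,0,0,0,0],[0.8,-1,4,0,0,0,0],[0,-0.9,4,0,0,0,0],[0,0,4,0,0,0,0],[0,0,3.2,0,0,0,0],[0,0,1.2,0,0,0,0],[0,0,0,0,0,0,0],[0,0,0,0,0,0,0.7],[0,0,0,0,0,0,0.7],[0,0,0,0,0,0,0.7],[0,0,0,0,0,0,0.7],[0,0,0,0,0,0,0.7],[0,0,0,0,0,0,0.7]]'
python3 -m creep '[[0,0,-3,0,0,0,0.8],[0,0,-5,0,0,0,1],[0,0,-5,0,0,0,1],[0,0,-5,0,0,0,1],[0,0,0,0,0,0,1]]'
python3 - <<'E'
from h import *
o=env.get_obs();print(o['qpos'].round(0))
c=cam('wrist');d=cam('scene')
cv2.imwrite('pics/w2.png',np.hstack([c['frame'][:300:1,100:420],d['frame'][90:390,80:450]]))
R=Ro.from_euler('y',60,degrees=True)*Ro.from_euler('xyz',[180,0,-91],degrees=True)
print(R.as_matrix())
E
```

```text
time_s: 20.45
tool_pos: [0.487, -0.4149, 0.1587]
tool_rot: [179.4, -0.1, -58.8]
force: [-0.4, 1.5, -0.1]
grip_width: 0.0609
time_s: 20.95
tool_pos: [0.488, -0.413, 0.3431]
tool_rot: [179.2, 0.1, -58.9]
force: [0.8, 0.1, -0.7]
grip_width: 0.0857
[ -9.  26.  65.  82. -23.  87.  -4.]Traceback (most recent call last):
  File "<stdin>", line 4, in <module>
    return _nx.concatenate(arrs, 1, dtype=dtype, casting=casting)
           ~~~~~~~~~~~~~~~^^^^^^^^^^^^^^^^^^^^^^^^^^^^^^^^^^^^^^^
ValueError: all the input array dimensions except for the concatenation axis must match exactly, but along dimension 0, the array at index 0 has size 300 and the array at index 1 has size 294
```

```bash
python3 -m creep '[[0,0,0,0,0,0.14,1],[0,0,0,0,0,0.14,1],[0,0,0,0,0,0.14,1],[0,0,0,0,0,0.14,1],[-4.4,0.3,0,0,0,0,1],[-4.4,0.3,0,0,0,0,1],[-4.4,0.3,0,0,0,0,1],[-4.4,0.3,0,0,0,0,1],[-4.4,0.3,0,0,0,0,1],[-4.4,0.3,0,0,0,0,1],[-4.4,0.3,0,0,0,0,1],[-4.4,0.3,0,0,0,0,1],[-4.4,0.3,0,0,0,0,1],[-4.4,0.3,0,0,0,0,1]]'
python3 - <<'E'
from h import *
o=env.get_obs();print(o['qpos'].round(0))
c=cam('side');d=cam('scene')
cv2.imwrite('pics/w2.png',np.hstack([c['frame'][90:370,100:400],d['frame'][90:370,80:450]]))
P=cloud(d);Z=P[...,2]
def rect(n,m,b):
    u0,v0,u1,v1=b;k=np.zeros(m.shape,bool);k[v0:v1,u0:u1]=1;q=P[m&k];print(n,len(q),len(q)>4 and mrect(q))
rect('Lall',(Z>.03)&(Z<.123),(262,190,298,245));rect('Mall',(Z>.03)&(Z<.1),(228,195,255,240))
print(go([.46,.025,.3],Ro.from_euler('xyz',[180,0,-91],degrees=True)))
E
```

```text
time_s: 22.45
tool_pos: [0.465, 0.0459, 0.3125]
tool_rot: [176.7, 0.1, -92.8]
force: [1.0, 1.0, 0.8]
grip_width: 0.0871
[ -62.   -6.   51.  106.    4.   82. -105.]
Lall 552 (array([591.,  27.]), array([ 47., 148.]), 87.5)
Mall 362 (array([639., -79.]), array([61., 43.]), 10.2)
(array([2.65845342, 0.27255667, 1.19439974]), array([ 0.05894785,  0.00271269, -0.02095197]))
```

View pics/w2.png

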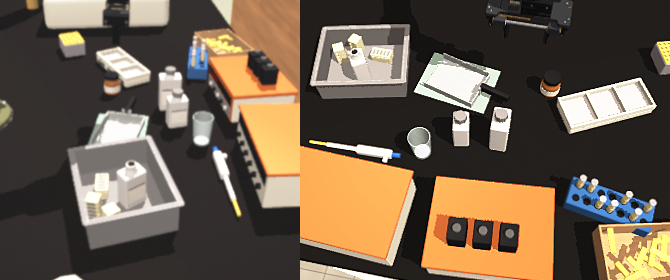

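The empty bottle stands in the tub at (133,185) beside the blocks, the tray is on its mat, and both full bottles are where they were. Now I pitch the tool for the large bottle.

```bash
python3 -m creep '[[1,0,0,0.14,0,-0.02,1],[1,0,0,0.14,0,0,1],[0.6,0,0,0.14,0,0,1],[0,0,0,0.14,0,0,1],[0,0,0,0.14,0,0,1],[0,0,0,0.14,0,0,1],[0,0,0,0.14,0,0,1],[0,0,0,0.1,0,0,1],[0,0,0,0,0,0,1]]'
python3 - <<'E'
from h import *
o=env.get_obs();print(o['qpos'].round(0))
R=Ro.from_euler('y',-60,degrees=True)*Ro.from_euler('xyz',[180,0,-91],degrees=True)
z=R.apply([0,0,1]);print(z)
g=np.array([.622,.025,.092])-.051*z
print(go(g-.12*z,R),go(g,R))
E
```

```text
time_s: 23.45
tool_pos: [0.494, 0.0449, 0.296]
tool_rot: [-152.2, 1.0, -90.1]
force: [-0.2, 0.4, -0.9]
grip_width: 0.0871
[  8. -17. -15. 122.  -2.  47. -97.]
[ 8.66025404e-01 -5.55111512e-17 -5.00000000e-01]
(array([2.20598425, 7.2775228 , 9.51498401]), array([0.56233912, 0.00677455, 0.00250163])) (array([ 2.29128125,  0.87967979, 19.66684735]), array([0.56233912, 0.00677455, 0.00250163]))
```

```bash
python3 -m creep '[[1,-2.6,1.4,0,0,0,1],[1,-2.6,1.4,0,0,0,1],[0,-2.2,1.2,0,0,0,1],[0,0,0,0.14,0,0,1],[0,0,0,0.14,0,0,1],[0,0,0,0.14,0,0,1],[0,0,0,0.14,0,0,1],[0,0,0,0,0,0,1]]'
python3 - <<'E'
from h import *
o=env.get_obs();print(o['qpos'].round(0))
R=Ro.from_euler('y',-60,degrees=True)*Ro.from_euler('xyz',[180,0,-91],degrees=True)
z=R.apply([0,0,1]);g=np.array([.622,.025,.092])-.051*z
print(g,go(g+[0,0,.1],R),go(g,R))
E
```

```text
time_s: 24.25
tool_pos: [0.5758, 0.0123, 0.2824]
tool_rot: [-127.9, 0.1, -91.5]
force: [0.5, -0.6, -0.2]
grip_width: 0.087
[   8.  -14.  -14.  131.   17.   11. -114.]
[0.5778327 0.025     0.1175   ] (array([-1.26515599,  5.02197966,  4.12231397]), array([ 0.13684535, -0.02132033,  0.00143692])) (array([-1.24483242, 12.91783752, 10.25868225]), array([ 0.13684535, -0.02132033,  0.00143692]))
```

```bash
python3 -m creep '[[-1.3,0,0,0,-0.02,0,1],[0,2,1.6,0,0,0,1],[0,2,1.6,0,0,0,1],[0,2,1.6,0,0,0,1],[0,0,0,0,0,0,1]]'
python3 - <<'E'
from h import *
o=env.get_obs();print(o['qpos'].round(0))
R=Ro.from_euler('y',-50,degrees=True)*Ro.from_euler('xyz',[180,0,-91],degrees=True)
z=R.apply([0,0,1]);g=np.array([.622,.025,.095])-.051*z
print(g,go(g,R))
E
```

```text
time_s: 24.75
tool_pos: [0.5775, 0.0255, 0.2352]
tool_rot: [-128.4, 0.6, -90.9]
force: [-0.2, 0.4, 0.0]
grip_width: 0.0871
[   9.  -10.  -17.  134.   45.    6. -143.]
[0.58293173 0.025      0.12778217] (array([0.1610892 , 8.07593536, 7.10630044]), array([-0.02742457, -0.00440603, -0.00097878]))
```

```bash
python3 -m creep '[[0,0,0,-0.12,0,0,1],[0,0,0,-0.1,0,0,1],[0,0,0,0,0,0,1]]'
python3 - <<'E'
from h import *
o=env.get_obs();print(o['qpos'].round(0))
R=Ro.from_euler('y',-40,degrees=True)*Ro.from_euler('xyz',[180,0,-91],degrees=True)
z=R.apply([0,0,1]);g=np.array([.624,.025,.095])-.051*z
print(g,go(g,R),go(g+[0,0,.06],R))
E
```

```text
time_s: 25.05
tool_pos: [0.5815, 0.0212, 0.2424]
tool_rot: [-134.9, 0.5, -91.7]
force: [0.2, 1.5, 0.5]
grip_width: 0.0872
[ -12.   -9.    4.  129.   26.   17. -122.]
[0.59121783 0.025      0.13406827] (array([-0.32433875,  6.99765973,  8.33456721]), array([-0.08855356, -0.01290286, -0.00934373])) (array([-0.37249821,  2.75064483,  4.09657888]), array([-0.08855356, -0.01290286, -0.00934373]))
```

```bash
python3 -m creep '[[-0.3,1.4,2,-0.088,-0.013,-0.01,1],[0,1.4,2,0,0,0,1],[0,0,0,0,0,0,1]]'
python3 - <<'E'
from h import *
o=env.get_obs();print(o['qpos'].round(0))
R=Ro.from_euler('y',-40,degrees=True)*Ro.from_euler('xyz',[180,0,-91],degrees=True)
z=R.apply([0,0,1]);g=np.array([.624,.025,.095])-.051*z
print(go(g,R))
E
```

```text
time_s: 25.35
tool_pos: [0.5901, 0.0298, 0.1965]
tool_rot: [-139.7, 0.9, -90.3]
force: [-0.4, 0.0, -0.4]
grip_width: 0.0868
[ -16.   -3.    8.  128.   18.   16. -114.]
(array([0.58442068, 3.94879627, 4.82899528]), array([-0.00532895,  0.00884795,  0.00240361]))
```

```bash
python3 -m creep '[[0.5,1.3,1.6,0,0.009,0,1],[0,1.3,1.6,0,0,0,1],[0,1.2,1.4,0,0,0,1],[0,0,0,0,0,0,1]]'
python3 - <<'E'
from h import *
o=env.get_obs();print(o['qpos'].round(0))
R=Ro.from_euler('y',-40,degrees=True)*Ro.from_euler('xyz',[180,0,-91],degrees=True)
z=R.apply([0,0,1]);g=np.array([.624,.025,.095])-.051*z
print(go(g,R))
d=cam('side');cv2.imwrite('pics/s5.png',cv2.resize(d['frame'][90:250,180:340],None,fx=3,fy=3))
E
```

```text
time_s: 25.75
tool_pos: [0.5936, 0.0278, 0.1406]
tool_rot: [-139.1, 0.8, -90.5]
force: [-0.4, 0.3, -0.5]
grip_width: 0.0868
[ -15.    3.    8.  131.   35.    8. -131.]
(array([0.29479475, 0.60090521, 0.34021721]), array([-0.01565918,  0.00522036,  0.00145701]))
```

View pics/s5.png

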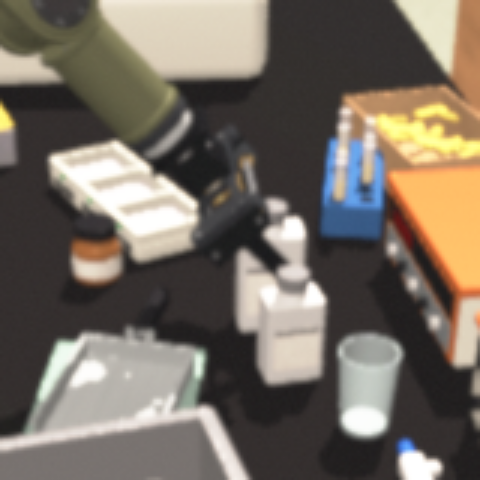

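The fingers straddle the large bottle at about (280,255), clear of the medium one. Closing the gripper.

```bash
python3 -m creep '[[0,0,0,0,0,0,0],[0,0,0,0,0,0,0],[0,0,0,0,0,0,0],[0,0,0,0,0,0,0],[0,0,0,0,0,0,0],[0,0,0,0,0,0,0],[0,0,0,0,0,0,0],[0,0,0,0,0,0,0],[0,0,0,0,0,0,0],[0,0,0,0,0,0,0]]' 50
python3 -c "
from h import *
print(go(env.get_obs()['tool_pos']+[0,0,.1],toolR()))"
```

```text
time_s: 26.8
tool_pos: [0.5979, 0.0284, 0.1497]
tool_rot: [-138.3, 1.0, -90.5]
force: [0.4, -0.4, -0.5]
grip_width: 0.0459
(array([-0.18243615, -6.6500435 , -7.46616625]), array([0., 0., 0.]))
```

The zero rows let the TCP drift up, leaving the grip near the top of the body, so I'll re-grip lower.

```bash
python3 -m creep '[[0,0,0,0,0,0,0.7],[0,0,0,0,0,0,0.7],[0,0,0,0,0,0,0.7],[0,0.9,0.8,0,0,0,0.7],[0,0.8,0.4,0,0,0,0],[0,0.4,0.2,0,0,0,0],[0,0,0,0,0,0,0],[0,0,0,0,0,0,0],[0,0,0,0,0,0,0]]' 55
python3 -c "
from h import *
print(env.get_obs()['qpos'].round(),go(env.get_obs()['tool_pos']+[0,0,.1],toolR()))"
```

```text
time_s: 27.7
tool_pos: [0.5919, 0.0286, 0.1262]
tool_rot: [-138.4, 1.0, -90.5]
force: [0.4, -0.7, -1.1]
grip_width: 0.0457
[  -9.    4.    2.  131.   57.    5. -154.] (array([-0.17267837, -6.64255365, -7.47306251]), array([0., 0., 0.]))
```

```bash
python3 -m creep '[[0,-1.3,-1.5,-0.05,0,0,0],[0,-2,-2.2,-0.05,0,0,0],[0,-2,-2.2,0,0,0,0],[0,-2,-2.2,0,0,0,0],[0,-2,-2.2,0,0,0,0],[0,-2,-2.2,0,0,0,0],[0,-2,-2.2,0,0,0,0]]'
python3 -c "
from h import *
print(env.get_obs()['qpos'].round(),go([.6,.03,.5],Ro.from_euler('xyz',[-90,0,-90],degrees=True)))"
```

```text
time_s: 28.4
tool_pos: [0.596, 0.0216, 0.2916]
tool_rot: [-141.9, 0.6, -91.9]
force: [0.4, 0.2, -2.1]
grip_width: 0.046
[   2.   -8.   -8.  119.    7.   31. -104.] (array([ -1.07962681, -13.14361916, -16.16041028]), array([ 0.90550393, -0.02603978, -0.02494927]))
```

```bash
python3 -m creep '[[0,-2.6,-3.2,0,0,0,0],[0,-2.6,-3.2,0,0,0,0],[0,-2.6,-3.2,0,0,0,0],[0,-2.6,-3.2,0,0,0,0],[0,-2.6,-3.2,0,0,0,0],[0,0,0,0.14,0,0,0],[0,0,0,0.14,0,0,0],[0,0,0,0.14,0,0,0],[0,0,0,0.14,0,0,0],[0,0,0,0.14,0,0,0],[0,0,0,0.14,0,0,0],[0,0,0,0.14,0,0,0]]'
python3 -c "
from h import *
print(env.get_obs()['qpos'].round(),env.get_obs()['grip_width'])"
```

```text
time_s: 29.6
tool_pos: [0.6621, 0.011, 0.5501]
tool_rot: [-102.1, 1.0, -93.8]
force: [2.2, 7.0, 1.0]
grip_width: 0.0457
[  18.  -17.  -21.  116.   56.    5. -154.] 0.04574935935224448
```

```bash
python3 -m creep '[[0,-1.5,3,0,0,0,0],[0,-1.5,3,0,0,0,0],[0,-1.5,3,0,0,0,0],[0,-1.5,3,0,0,0,0],[0,0,0,0,0,-0.1,0]]'
python3 - <<'E'
from h import *
print(env.get_obs()['qpos'].round(),env.get_obs()['grip_width'])
d=cam('scene');cv2.imwrite('pics/s6.png',d['frame'])
E
```

```text
time_s: 30.1
tool_pos: [0.7941, -0.0012, 0.5838]
tool_rot: [-102.4, -4.3, -92.8]
force: [0.6, -0.4, -2.3]
grip_width: 0.0455
[  35.    1.  -39.   97.   62.   10. -148.] 0.045472839408097425
```

View pics/s6.png

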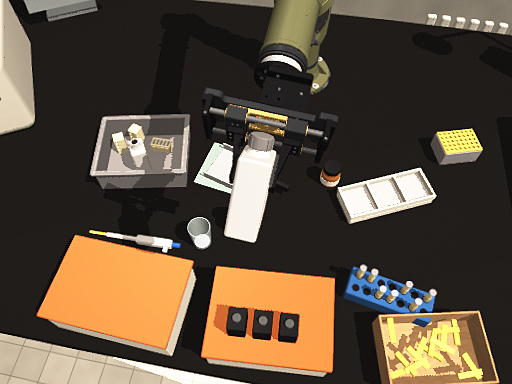

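The bottle is held firmly with its cap by the gripper at (262,140), base outward at (243,235), well clear of everything. Now I roll it.

```bash
python3 -m creep '[[0,0,0,0,0,-0.15,0],[0,0,0,0,0,-0.15,0],[0,0,0,0,0,-0.15,0],[0,0,0,0,0,-0.15,0],[0,0,0,0,0,-0.15,0],[0,0,0,0,0,-0.15,0],[0,0,0,0,0,-0.15,0],[0,0,0,0,0,-0.15,0],[0,0,0,0,0,-0.15,0],[0,0,0,0,0,-0.15,0]]'
python3 - <<'E'
from h import *
print(env.get_obs()['qpos'].round(),env.get_obs()['grip_width'])
# bottle axis in tool frame from grasp pose (roll -138.4)
b=Ro.from_euler('xyz',[-138.4,1,-90.5],degrees=True).inv().apply([0,0,1])
print(b,'tilt',np.degrees(np.arccos(toolR().apply(b)[2])))
E
```

```text
time_s: 31.15
tool_pos: [0.7883, 0.0052, 0.5675]
tool_rot: [177.3, -76.4, -0.7]
force: [-0.2, -0.4, -3.2]
grip_width: 0.0459
[ 35.   0. -40.  99.  61.  10. -62.] 0.04591195785333622
[-0.01745241 -0.66382509 -0.7476842 ] tilt 81.2656792615167
```

```bash
python3 -m creep '[[0,0,0,0,0,-0.15,0],[0,0,0,0,0,-0.15,0],[0,0,0,0,0,-0.15,0],[0,0,0,0,0,-0.15,0],[0,0,0,0,0,-0.15,0],[0,0,0,0,0,-0.15,0],[0,0,0,0,0,-0.15,0],[0,0,0,0,0,-0.15,0],[0,0,0,0,0,-0.15,0],[0,0,0,0,0,-0.15,0]]'
cat >> h.py <<'E'
def st(roll):
    o=env.get_obs();R=toolR();b=Ro.from_euler('xyz',[roll,0.5,-91],degrees=True).inv().apply([0,0,1])
    print(o['qpos'].round(0),o['grip_width'].round(4),'tilt',np.degrees(np.arccos(R.apply(b)[2])).round(1),'x',R.apply([1,0,0]).round(2),'z',R.apply([0,0,1]).round(2))
E
python3 -c "
from h import *
st(-138.4)"
```

```text
time_s: 32.15
tool_pos: [0.7815, 0.0126, 0.5534]
tool_rot: [104.7, -3.4, 85.9]
force: [-0.2, -0.2, -1.4]
grip_width: 0.0455Traceback (most recent call last):
  File "<string>", line 3, in <module>
    st(-138.4)
    ~~^^^^^^^^
  File "h.py", line 32, in st
    print(o['qpos'].round(0),o['grip_width'].round(4),'tilt',np.degrees(np.arccos(R.apply(b)[2])).round(1),'x',R.apply([1,0,0]).round(2),'z',R.apply([0,0,1]).round(2))
                             ^^^^^^^^^^^^^^^^^^^^^
AttributeError: 'float' object has no attribute 'round'
```

```bash
sed -i "s/o\['grip_width'\].round(4)/round(o['grip_width'],4)/" h.py
python3 -m creep '[[0,3,1.5,-0.08,0,0,0],[0,3,1.5,-0.08,0,0,0],[0,3,1.5,-0.08,0,0,0],[0,3,1.5,-0.08,0,0,0],[0,3,1,-0.08,0,0,0],[0,3,1,-0.08,0,0,0],[0,0,0,0,0,0,0],[0,0,0,0,0,0,0]]'
python3 -c "
from h import *
st(-138.4)"
```

```text
time_s: 32.95
tool_pos: [0.8486, 0.0034, 0.6594]
tool_rot: [86.6, -3.9, 85.8]
force: [-0.7, 0.8, -3.0]
grip_width: 0.0459
[ 34.   9. -43.  92. 133.  18. -42.] 0.0459 tilt 134.9 x [0.07 0.99 0.07] z [ 1.   -0.08  0.06]
```

```bash
python3 -m creep '[[0,0.5,0,-0.1,0,0,0],[0,0.5,0,-0.1,0,0,0],[0,0,0,0,0,0,0],[0,0,0,0,0,0,0],[0,0,0,0,0,0,0],[0,0,0,0,0,0,0],[0,0,0,0,0,0,0]]'
python3 - <<'E'
from h import *
st(-138.4)
o=env.get_obs();d=cam('side');P=cloud(d).reshape(-1,3);g=o['tool_pos']+.06*toolR().apply([0,0,1]);print(g)
f=d['frame'].reshape(-1,3);w=(f.min(1)>130)&(np.linalg.norm(P-g,axis=1)<.15)
q=P[w];u,s,v=np.linalg.svd(q-q.mean(0),full_matrices=False);print(len(q),q.mean(0),v[0],np.percentile(q[:,2],[2,98]))
cv2.imwrite('pics/s7.png',d['frame'])
E
```

```text
time_s: 33.65
tool_pos: [0.846, 0.0043, 0.6612]
tool_rot: [76.7, -4.2, 85.7]
force: [0.2, 0.5, -2.0]
grip_width: 0.0457
[ 37.  12. -48.  95. 154.  32. -59.] 0.0457 tilt 144.8 x [0.07 0.99 0.07] z [ 0.97 -0.09  0.23]
[ 0.90411009 -0.00111309  0.67499587]<stdin>:5: RuntimeWarning: Mean of empty slice.
  ret = um.true_divide(
Traceback (most recent call last):
IndexError: index 0 is out of bounds for axis 0 with size 0
```

```bash
python3 -m creep '[[0,0,0,0,0,-0.15,0],[0,0,0,0,0,-0.15,0],[0,0,0,0,0,-0.15,0],[0,0,0,0,0,-0.15,0],[0,0,0,0,0,-0.15,0],[0,0,0,0,0,-0.15,0],[0,0,0,0,0,-0.15,0],[0,0,0,0,0,-0.15,0],[0,0,0,0,0,-0.15,0],[0,0,0,0,0,-0.15,0],[0,0,0,0,0,-0.15,0],[0,0,0,0,0,-0.15,0],[0,0,0,0,0,-0.15,0],[0,0,0,0,0,-0.15,0],[0,0,0,0,0,-0.15,0],[0,0,0,0,0,-0.15,0],[0,0,0,0,0,-0.15,0],[0,0,0,0,0,-0.15,0],[0,0,0,0,0,-0.15,0],[0,0,0,0,0,-0.15,0]]'
python3 -c "
from h import *
st(-138.4)"
```

```text
time_s: 35.7
tool_pos: [0.8448, 0.0068, 0.6708]
tool_rot: [-76.3, 11.7, -92.3]
force: [-0.2, 1.2, -2.1]
grip_width: 0.0454
[ 14.   8. -22.  95. 155.  29. 106.] 0.0454 tilt 62.6 x [-0.04 -0.98 -0.2 ] z [ 0.97 -0.09  0.23]
```

```bash
cat >> h.py <<'E'
def place(base,yaw,roll,gtcp,gbase):
    Rg=Ro.from_euler('xyz',[roll,1,-90.5],degrees=True);off=Rg.inv().apply(np.array(gbase)-gtcp)
    R=Ro.from_euler('z',yaw,degrees=True)*Rg
    p=np.array(base)-R.apply(off);s,r=go(p,R);print('tcp',p.round(3),'shift',s.round(2),'rot',r.round(3));return p,R
L=dict(yaw=26.5,roll=-138.4,gtcp=[.5919,.0286,.1262],gbase=[.629,.0255,0])
E
python3 - <<'E'
from h import *
place([.442,.385,.25],**L)
print(go([.62,.22,.55],toolR()))
E
```

```text
tcp [0.407 0.371 0.376] shift [-27.9   24.18 -52.4 ] rot [-1.112 -0.438 -0.34 ]
(array([-17.49871028,  10.00349961, -26.4506087 ]), array([0., 0., 0.]))
```

```bash
python3 -m creep '[[-1.5,1,-2.5,0,0,0,0],[-2.6,1.5,-4,0,0,0,0],[-2.6,1.5,-4,0,0,0,0],[-2.6,1.5,-4,0,0,0,0],[-2.6,1.5,-4,0,0,0,0],[-2.6,1.5,-4,0,0,0,0],[-2.6,1.5,-4,0,0,0,0],[0,0,0,-0.11,-0.043,-0.034,0],[0,0,0,-0.11,-0.043,-0.034,0],[0,0,0,-0.11,-0.043,-0.034,0],[0,0,0,-0.11,-0.043,-0.034,0],[0,0,0,-0.11,-0.043,-0.034,0],[0,0,0,-0.11,-0.043,-0.034,0],[0,0,0,-0.11,-0.043,-0.034,0],[0,0,0,-0.11,-0.043,-0.034,0]]'
python3 -c "
from h import *
st(-138.4);place([.442,.385,.2],**L)"
```

```text
time_s: 37.2
tool_pos: [0.6048, 0.2132, 0.429]
tool_rot: [-108.1, -0.3, -72.7]
force: [0.3, -0.7, -0.9]
grip_width: 0.0457
[-14. -15. -10. 125. 112.   6. 154.] 0.0457 tilt 30.3 x [ 0.3  -0.95  0.01] z [ 0.91  0.28 -0.31]
tcp [0.407 0.371 0.326] shift [-21.    14.07 -10.29] rot [-0.528 -0.142 -0.065]
```

j7 is at its limit in the flipped wrist branch, so I'll unwind. I roll back, pitch down to return to the normal branch, then finish the roll.

```bash
python3 -m creep '[[0,0,0,0,0,0.15,0],[0,0,0,0,0,0.15,0],[0,0,0,0,0,0.15,0],[0,0,0,0,0,0.15,0],[0,0,0,0,0,0.15,0],[0,0,0,0,0,0.15,0],[0,0,0,0,0,0.15,0],[0,0,0,0,0,0.15,0],[0,0,0,0,0,0.15,0],[0,0,0,0,0,0.15,0],[0,0,0,0,0,0.15,0],[0,0,0,0,0,0.15,0],[0,0,0,0,0,0.15,0],[0,0,0,0,0,0.15,0],[0,0,0,0,0,0.15,0],[0,0,0,0,0,0.15,0],[0,0,0,0,0,0.15,0],[0,0,0,0,0,0.15,0],[0,0,0,0,0,0.15,0],[0,0,0,0,0,0.15,0]]'
python3 -c "
from h import *
st(-138.4)"
```

```text
time_s: 39.2
tool_pos: [0.6049, 0.2115, 0.4415]
tool_rot: [107.3, 7.8, 109.2]
force: [-0.1, 0.7, -3.4]
grip_width: 0.0459
[-39. -17.  11. 126. 101.  12.  -3.] 0.0459 tilt 114.0 x [-0.33  0.94 -0.14] z [ 0.92  0.28 -0.29]
```

```bash
python3 -m creep '[[0,0,0,0.1,0,0,0],[0,0,0,0.1,0,0,0],[0,0,0,0.1,0,0,0],[0,0,0,0.1,0,0,0],[0,0,0,0.1,0,0,0],[0,0,0,0.1,0,0,0]]'
python3 -c "
from h import *
st(-138.4)"
```

```text
time_s: 39.8
tool_pos: [0.6092, 0.1967, 0.445]
tool_rot: [130.3, 8.5, 106.7]
force: [1.9, -0.4, -2.3]
grip_width: 0.0458
[-52. -14.  21. 110.  33.  38.  64.] 0.0458 tilt 91.2 x [-0.28  0.95 -0.15] z [ 0.76  0.13 -0.64]
```

Back in the normal branch with j7 at 64. Now I finish the roll to upright.

```bash
python3 -m creep '[[0,0,0,0,0,0.15,0],[0,0,0,0,0,0.15,0],[0,0,0,0,0,0.15,0],[0,0,0,0,0,0.15,0],[0,0,0,0,0,0.15,0],[0,0,0,0,0,0.15,0],[0,0,0,0,0,0.15,0],[0,0,0,0,0,0.15,0],[0,0,0,0,0,0.15,0],[0,0,0,0,0,0.15,0],[0,0,0,0,0,0.15,0],[0,0,0,0,0,0.15,0],[0,0,0,0,0,0.15,0],[0,0,0,0,0,0.15,0],[0,0,0,0,0,0.15,0],[0,0,0,0,0,0.15,0],[0,0,0,0,0,0.15,0],[0,0,0,0,0,0.15,0],[0,0,0,0,0,0.15,0]]'
python3 -c "
from h import *
st(-138.4);place([.442,.385,.2],**L)"
```

```text
time_s: 41.7
tool_pos: [0.601, 0.1924, 0.4558]
tool_rot: [-134.8, -20.6, -61.9]
force: [0.2, 0.0, -3.1]
grip_width: 0.0456
[-28. -12.   1. 108.  22.  39. -91.] 0.0456 tilt 21.4 x [ 0.44 -0.83  0.35] z [ 0.74  0.12 -0.66]
tcp [0.407 0.371 0.326] shift [-27.86   8.48  -3.77] rot [-0.068 -0.249  0.286]
```

```bash
python3 -m creep '[[0,0,0,-0.022,-0.083,0.095,0],[0,0,0,-0.022,-0.083,0.095,0],[0,0,0,-0.022,-0.083,0.095,0],[0,0,0,0,0,0,0]]'
python3 -c "
from h import *
st(-138.4);place([.444,.387,.2],**L)"
```

```text
time_s: 42.1
tool_pos: [0.5978, 0.1929, 0.4575]
tool_rot: [-138.7, 1.8, -64.0]
force: [-0.3, 0.2, -2.8]
grip_width: 0.0451
[-31. -10.  13. 103.  -6.  46. -80.] 0.0451 tilt 1.4 x [ 0.44 -0.9  -0.03] z [ 0.58  0.31 -0.75]
tcp [0.409 0.373 0.326] shift [-24.04  15.96   4.49] rot [ 0.005  0.011 -0.009]
```

```bash
python3 -m creep '[[-1.5,1,0.2,0,0,0,0],[-3,2,0.5,0,0,0,0],[-3.2,2.1,0.6,0,0,0,0],[-3.2,2.1,0.6,0,0,0,0],[-3.2,2.1,0.6,0,0,0,0],[-3.2,2.1,0.6,0,0,0,0],[-3.2,2.1,0.6,0,0,0,0],[-2,1.4,0.4,0,0,0,0],[-1,0.8,0.2,0,0,0,0]]'
python3 -c "
from h import *
st(-138.4);place([.444,.387,.1],**L);place([.444,.387,.03],**L)"
```

```text
time_s: 43.0
tool_pos: [0.4029, 0.3732, 0.3259]
tool_rot: [-138.0, -0.1, -63.2]
force: [-0.4, 0.3, -2.1]
grip_width: 0.0459
[ -29.  -16.  -23.  123.   19.   36. -128.] 0.0459 tilt 0.7 x [ 0.45 -0.89  0.  ] z [ 0.6   0.3  -0.74]
tcp [0.409 0.373 0.226] shift [0.28 6.24 7.79] rot [-0.008 -0.005  0.023]
tcp [0.409 0.373 0.156] shift [ 0.27 10.93 12.99] rot [-0.008 -0.005  0.023]
```

```bash
python3 -m creep '[[0.1,1.5,1.9,0,0,0,0],[0.1,1.5,1.9,0,0,0,0],[0.1,1.5,1.9,0,0,0,0],[0,1.5,1.9,0,0,0,0]]'
python3 -c "
from h import *
st(-138.4);place([.444,.387,.03],**L)"
```

```text
time_s: 43.4
tool_pos: [0.4051, 0.3807, 0.2324]
tool_rot: [-137.1, -0.7, -62.0]
force: [1.2, -0.2, -2.7]
grip_width: 0.0457
[ -22.  -10.  -31.  129.   34.   24. -144.] 0.0457 tilt 1.8 x [ 0.47 -0.88  0.01] z [ 0.61  0.31 -0.73]
tcp [0.409 0.373 0.156] shift [0.77 5.17 5.61] rot [-0.023  0.001  0.046]
```

```bash
python3 -m creep '[[0.3,0.5,0.5,-0.02,-0.05,-0.04,0],[0.3,1.2,1.3,0,-0.05,-0.04,0],[0,0,0,0,0,0,0]]'
python3 -c "
from h import *
L['yaw']=35
st(-138.4);place([.444,.387,.03],**L)"
```

```text
time_s: 43.7
tool_pos: [0.4029, 0.3758, 0.2026]
tool_rot: [-138.6, -0.1, -54.0]
force: [0.1, -2.0, -3.3]
grip_width: 0.0458
[ -27.   -9.  -22.  132.   22.   17. -124.] 0.0458 tilt 0.6 x [ 0.59 -0.81  0.  ] z [ 0.54  0.39 -0.75]
tcp [0.412 0.368 0.156] shift [1.13 2.86 3.66] rot [0.003 0.004 0.032]
```

```bash
python3 -m creep '[[0.6,1.1,1.4,0,0,0,0],[0.5,0.9,1.2,0,0,0,0],[0,0,0,0,0,0,0]]'
python3 - <<'E'
from h import *
L['yaw']=35
st(-138.4);place([.444,.387,.022],**L)
d=cam('side');s=cam('scene');cv2.imwrite('pics/s8.png',np.hstack([cv2.resize(d['frame'][110:210,170:290],None,fx=3,fy=3),cv2.resize(s['frame'][130:230,330:450],None,fx=3,fy=3)]))
E
```

```text
time_s: 44.0
tool_pos: [0.4101, 0.3722, 0.1734]
tool_rot: [-138.2, -0.3, -53.6]
force: [-0.6, -0.8, -2.1]
grip_width: 0.0458
[ -23.   -5.  -26.  133.   33.   12. -133.] 0.0458 tilt 0.8 x [ 0.59 -0.81  0.01] z [ 0.54  0.39 -0.75]
tcp [0.412 0.368 0.148] shift [0.41 1.75 1.81] rot [-0.004  0.005  0.04 ]
```

View pics/s8.png

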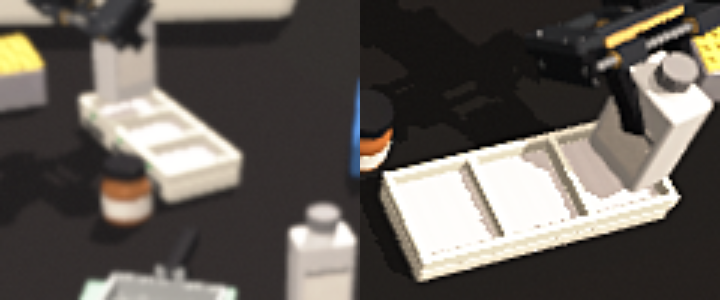

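The bottle is upright inside the outer compartment, with its base at about (645,170) in the right half. Lowering and releasing.

```bash
python3 -m creep '[[0.4,0.7,0.7,0,0,0,0],[0,0.5,0.6,0,0,0,0],[0,0.2,0.2,0,0,0,0]]'
python3 -c "
from h import *
L['yaw']=35
st(-138.4);place([.444,.387,.022],**L)"
```

```text
time_s: 44.4
tool_pos: [0.4154, 0.3756, 0.1645]
tool_rot: [-137.0, -0.3, -53.4]
force: [0.2, -0.0, 0.8]
grip_width: 0.0457
[ -19.   -3.  -30.  134.   45.   10. -144.] 0.0457 tilt 1.6 x [ 0.6  -0.8   0.01] z [ 0.55  0.4  -0.73]
tcp [0.412 0.368 0.148] shift [0.37 1.64 0.7 ] rot [-0.024  0.008  0.043]
```

Contact came 16 mm too high, so it's probably resting on a wall. I'll measure the bottle against the station.

```bash
python3 - <<'E'
from h import *
s=cam('scene');P=cloud(s);Z=P[...,2];f=s['frame'];w=(f.min(2)>100)&(f.max(2).astype(int)-f.min(2)<60)
k=np.zeros(w.shape,bool);k[130:230,330:450]=1
q=P[w&k&(Z>.13)&(Z<.175)];q=q[q[:,1]>.33];print(len(q),mrect(q))
q2=P[k&w&(Z>.06)&(Z<.175)];print(len(q2),mrect(q2))
q3=P[k&w&(Z>.035)&(Z<.045)];print(len(q3),mrect(q3))
S=np.array([.478,.309]);A=Ro.from_euler('z',-25.5,degrees=True)
for n,r in (('sh',mrect(q)[0]),('all',mrect(q2)[0])): print(n,A.apply([*(np.array(r)/1000-S),0])*1000)
bx=cv2.boxPoints(cv2.minAreaRect((q2[:,:2]).astype(np.float32)));print((np.c_[bx-S,[0]*4]@A.as_matrix().T*1000).round())
cv2.imwrite('pics/s9.png',cv2.resize(f[130:230,350:450],None,fx=6,fy=6,interpolation=cv2.INTER_CUBIC))
E
```

```text
385 (array([442., 404.]), array([72., 64.]), 34.6)
755 (array([443., 404.]), array([75., 64.]), 33.6)
691 (array([454., 354.]), array([119., 368.]), 29.5)
sh [  8.40548396 101.2440015    0.        ]
all [  9.30806924 100.8134904    0.        ]
[[-32. 127.   0.]
 [-23.  64.   0.]
 [ 50.  74.   0.]
 [ 41. 138.   0.]]
```

View pics/s9.png

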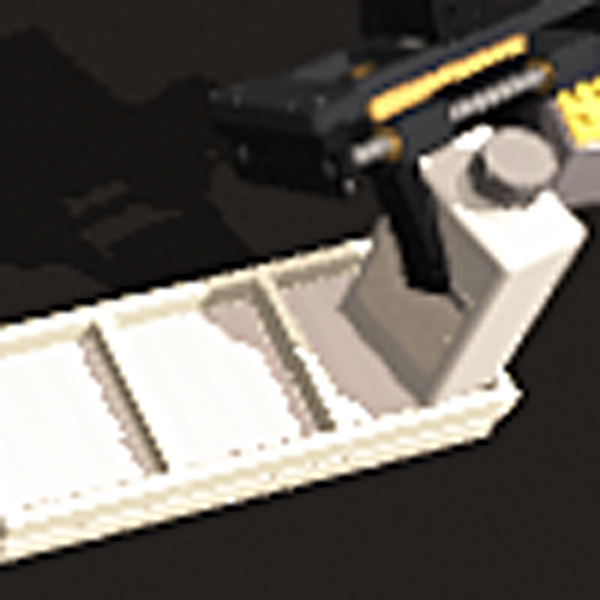

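The bottle's lower corner (432,400) sits against the front and end walls. It is too far out along the station's +y.

```bash
python3 - <<'E'
from h import *
s=cam('scene');S=np.array([.478,.309]);A=Ro.from_euler('z',-25.5,degrees=True)
p=onplane(s,[[350+518/6,130+150/6]],.182)[0];print(p,A.apply([*(p[:2]-S),0]))
# station check: outer corners in px at z=.04
h=onplane(s,[[434.5,193.5]],.04)[0];print(h,A.apply([*(h[:2]-S),0]))
R=toolR();ys=np.array([-.43,.903,0]);xs=np.array([.903,.43,0])
print('up2',R.inv().apply([0,0,2]),'ys',R.inv().apply(ys),'xs',R.inv().apply(xs))
E
```

```text
[0.44169562 0.40013399 0.182     ] [0.00646639 0.09788564 0.        ]
[0.46251007 0.44345627 0.04      ] [0.04390393 0.12802683 0.        ]
up2 [ 0.01104806 -1.36338457 -1.46323629] ys [-0.98118848 -0.14546651  0.12813143] xs [ 0.19377215 -0.71714749  0.66967218]
```

```bash
python3 -m creep '[[0,-0.8,-0.9,-0.02,0,0,0],[0.6,0.3,-0.3,0,0,0.02,0],[0.7,0.3,-0.3,0,0,0.02,0],[0,0,0,0,0,0,0]]'
python3 - <<'E'
from h import *
st(-138.4)
s=cam('scene');P=cloud(s);Z=P[...,2];f=s['frame'];S=np.array([.478,.309]);A=Ro.from_euler('z',-25.5,degrees=True)
w=f.max(2).astype(int)-f.min(2)<60
k=np.zeros(w.shape,bool);k[130:230,400:450]=1
o=env.get_obs();zc=.168+o['tool_pos'][2]-.148;print(zc)
q=P[w&k&(f.min(2)>80)&(Z>zc-.006)];q=q[(q[:,1]>.34)&(q[:,0]>.405)];r=mrect(q);print(len(q),r,A.apply([*(np.array(r[0])/1000-S),0]).round(4))
cv2.imwrite('pics/s10.png',cv2.resize(f[130:230,350:450],None,fx=4,fy=4,interpolation=cv2.INTER_CUBIC))
E
```

```text
time_s: 44.9
tool_pos: [0.4158, 0.3617, 0.1805]
tool_rot: [-137.9, 1.2, -55.0]
force: [-0.3, -0.1, -2.0]
grip_width: 0.0454
[ -23.   -7.  -23.  134.   25.   12. -126.] 0.0454 tilt 0.8 x [ 0.57 -0.82 -0.02] z [ 0.54  0.4  -0.74]
0.20058001563195607
154 (array([441., 380.]), array([46., 57.]), 36.0) [-0.0028  0.08    0.    ]
```

View pics/s10.png

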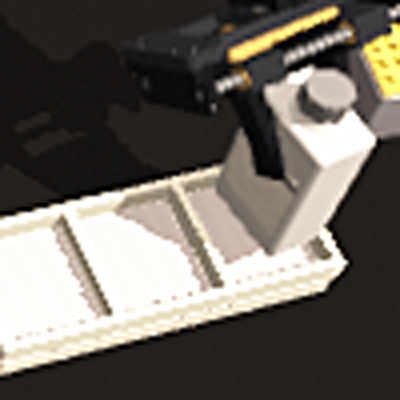

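The bottle is now well inside the compartment, at about station (0,80) mm. Lowering it.

```bash
python3 -m creep '[[0,0.75,0.7,0,0,0,0],[0,0.75,0.7,0,0,0,0],[0.1,0.6,0.6,0,0,0,0],[0,0.4,0.4,0,0,0,0]]'
python3 - <<'E'
from h import *
st(-138.4);o=env.get_obs();print(go([.412,.362,.148],toolR()))
E
```

```text
time_s: 45.35
tool_pos: [0.4131, 0.3649, 0.1484]
tool_rot: [-137.5, 1.1, -54.6]
force: [0.9, -0.4, -2.8]
grip_width: 0.0457
[ -14.   -3.  -33.  135.   50.    8. -150.] 0.0457 tilt 1.1 x [ 0.58 -0.81 -0.02] z [ 0.54  0.4  -0.74]
(array([ 0.16913671,  0.21937798, -0.14642192]), array([0., 0., 0.]))
```

```bash
python3 -m creep '[[0,0.1,0.1,0,0,0,0.55],[0,0,0,0,0,0,0.75],[0,0,0,0,0,0,0.75],[0,0,0,0,0,0,0.75],[0,0,0,0,0,0,0.75]]'
python3 -c "
from h import *
st(-138.4)"
python3 -m creep '[[0,-0.7,-2,0,0,0,0.75],[0,-1.5,-3,0,0,0,0.8],[0,-1.5,-3,0,0,0,1],[0,-2,-3,0,0,0,1],[0,-2,-3,0,0,0,1]]'
python3 - <<'E'
from h import *
st(-138.4)
s=cam('scene');P=cloud(s);Z=P[...,2];f=s['frame'];w=f.max(2).astype(int)-f.min(2)<60
S=np.array([.478,.309]);A=Ro.from_euler('z',-25.5,degrees=True)
k=np.zeros(w.shape,bool);k[120:230,360:450]=1
for lo,hi in ((.128,.152),(.155,.18),(.08,.15)):
    q=P[w&k&(f.min(2)>70)&(Z>lo)&(Z<hi)];q=q[np.hypot(q[:,0]-.44,q[:,1]-.384)<.07]
    print(lo,len(q),len(q)>4 and (mrect(q),A.apply([*(np.array(mrect(q)[0])/1000-S),0]).round(4)))
d=cam('side');cv2.imwrite('pics/s11.png',np.hstack([cv2.resize(d['frame'][90:260,170:340],(480,480)),cv2.resize(f[120:230,340:450],(480,480))]))
E
```

```text
time_s: 45.85
tool_pos: [0.4136, 0.3694, 0.1505]
tool_rot: [-137.1, 1.2, -54.2]
force: [0.2, -0.6, -0.6]
grip_width: 0.0642
[ -13.   -3.  -35.  135.   51.    8. -152.] 0.0642 tilt 1.5 x [ 0.58 -0.81 -0.02] z [ 0.54  0.41 -0.73]
time_s: 46.35
tool_pos: [0.3978, 0.353, 0.2764]
tool_rot: [-138.2, 0.7, -54.8]
force: [-0.2, 1.7, 1.0]
grip_width: 0.0836
[ -39.  -17.   -9.  130.   12.   27. -112.] 0.0836 tilt 0.3 x [ 0.58 -0.82 -0.01] z [ 0.54  0.39 -0.75]
0.128 330 ((array([444., 391.]), array([70., 50.]), 35.2), array([0.0046, 0.0886, 0.    ]))
0.155 116 ((array([443., 389.]), array([31., 31.]), 88.2), array([0.0029, 0.0873, 0.    ]))
0.08 649 ((array([444., 390.]), array([70., 51.]), 35.2), array([0.0042, 0.0877, 0.    ]))
```

The large bottle stands in the station at (3,88) mm with its cap at the right height. Next is the medium one.

```bash
cat >> h.py <<'E'
RM=Ro.from_euler('z',10,degrees=True)*Ro.from_euler('y',-40,degrees=True)*Ro.from_euler('xyz',[180,0,-90],degrees=True)
gM=np.array([.600,-.085,.119])
E
python3 - <<'E'
from h import *
s,r=go(gM+[0,0,.16],RM);print(s,r)
s,_=go(gM+[0,0,.18],toolR());print(s)
E
```

```text
[47.69719679  6.5857543  -6.61983538] [-0.03716218  0.30419645  0.3262841 ]
[47.66842454  5.23852355 -8.0977195 ]
```

```bash
python3 -m creep '[[0,-1,-1.5,0,0,0,1],[4.3,0.6,-0.6,0,0,0,1],[4.3,0.6,-0.6,0,0,0,1],[4.3,0.6,-0.6,0,0,0,1],[4.3,0.6,-0.6,0,0,0,1],[4.3,0.6,-0.6,0,0,0,1],[4.3,0.6,-0.6,0,0,0,1],[4.3,0.6,-0.6,0,0,0,1],[4.3,0.6,-0.6,0,0,0,1],[4.3,0.6,-0.6,0,0,0,1],[4.3,0.6,-0.6,0,0,0,1],[4.3,0.6,-0.6,0,0,0,1],[0,0,0,-0.01,0.1,0.11,1],[0,0,0,-0.01,0.1,0.11,1],[0,0,0,-0.01,0.1,0.11,1],[0,0,0,0,0,0,1]]'
python3 - <<'E'
from h import *
st(-138.4);print(go(gM+[0,0,.06],RM),go(gM,RM))
s=cam('scene');P=cloud(s);Z=P[...,2]
k=np.zeros(Z.shape,bool);k[185:245,222:260]=1;q=P[k&(Z>.03)&(Z<.098)];q=q[np.hypot(q[:,0]-.638,q[:,1]+.078)<.06];print(len(q),mrect(q))
E
```

```text
time_s: 48.05
tool_pos: [0.6127, -0.0688, 0.2786]
tool_rot: [-140.8, -0.4, -75.5]
force: [-0.0, 0.5, -0.3]
grip_width: 0.0871
[-22.  -5.  32. 118. -24.  33. -48.] 0.0871 tilt 2.6 x [ 0.25 -0.97  0.01] z [ 0.61  0.15 -0.77]
(array([1.17644469, 7.56861469, 6.69366825]), array([0.01374691, 0.04466393, 0.06547317])) (array([ 1.13252155, 11.36031464, 11.3435158 ]), array([0.01374691, 0.04466393, 0.06547317]))
353 (array([638., -78.]), array([61., 43.]), 7.2)
```

```bash
python3 -m creep '[[0.4,1.9,1.7,0.014,0.045,0.065,1],[0.4,1.9,1.7,0,0,0,1],[0.3,1.9,1.7,0,0,0,1],[0,1.9,1.6,0,0,0,1],[0,0,0,0,0,0,1]]'
python3 - <<'E'
from h import *
st(-138.4);print(go(gM,RM))
E
```

```text
time_s: 48.6
tool_pos: [0.6004, -0.0881, 0.178]
tool_rot: [-139.6, -0.3, -79.8]
force: [-0.9, 0.4, 0.0]
grip_width: 0.0873
[-23.   1.  37. 126. -48.  21. -25.] 0.0873 tilt 1.4 x [ 0.18 -0.98  0.01] z [ 0.64  0.11 -0.76]
(array([-0.34142906,  3.81189513,  4.50667976]), array([-0.00726865, -0.00120031,  0.00654163]))
```

```bash
python3 -m creep '[[-0.2,1.4,1.6,0,0,0,1],[-0.1,1.4,1.6,0,0,0,1],[0,1.2,1.5,0,0,0,0.8],[0,0.2,0.2,0,0,0,0.7],[0,0.2,0.2,0,0,0,0],[0,0.2,0.2,0,0,0,0],[0,0.1,0.1,0,0,0,0],[0,0,0,0,0,0,0],[0,0,0,0,0,0,0],[0,0,0,0,0,0,0]]' 50
python3 - <<'E'
from h import *
st(-138.4);print(go(gM,RM))
E
```

```text
time_s: 49.6
tool_pos: [0.607, -0.0887, 0.1164]
tool_rot: [-138.5, -0.6, -79.5]
force: [0.3, 0.5, -2.4]
grip_width: 0.0422
[-18.  10.  33. 128. -80.  20.   6.] 0.0422 tilt 1.1 x [ 0.18 -0.98  0.01] z [ 0.65  0.11 -0.75]
(array([-0.49036786,  0.28405569, -0.60888577]), array([-0.02576113, -0.00253516,  0.01347141]))
```

```bash
python3 -m creep '[[0,-1,-1.2,0,0,0,0],[0,-2,-2.2,0,0,0,0],[0,-2,-2.2,0,0,0,0],[0,-2.6,-3,0,0,0,0],[0,-2.6,-3,0,0,0,0],[0,-2.6,-3,0,0,0,0],[0,-2.6,-3,0,0,0,0],[0,-2.6,-3,0,0,0,0],[0,-2.6,-3,0,0,0,0],[0,-2,-2,0,0,0,0]]'
python3 -c "
from h import *
st(-138.5)"
```

```text
time_s: 50.6
tool_pos: [0.601, -0.0845, 0.4492]
tool_rot: [-139.8, -0.3, -79.5]
force: [0.7, 0.4, -1.4]
grip_width: 0.0423
[-20. -13.  27. 105.  -8.  49. -68.] 0.0423 tilt 1.6 x [ 0.18 -0.98  0.01] z [ 0.63  0.11 -0.76]
```

```bash
python3 -m creep '[[0,0,0,0,0,-0.149,0],[0,0,0,0,0,-0.149,0],[0,0,0,0,0,-0.149,0],[0,0,0,0,0,-0.149,0],[0,0,0,0,0,-0.149,0],[0,0,0,0,0,-0.149,0],[0,0,0,0,0,-0.149,0],[0,0,0,0,0,-0.149,0],[0,0,0,0,0,-0.149,0],[0,0,0,0,0,-0.149,0],[0,0,0,0,0,-0.149,0],[0,0,0,0,0,-0.149,0],[0,0,0,0,0,-0.149,0],[0,0,0,0,0,-0.149,0],[0,0,0,0,0,-0.149,0],[0,0,0,0,0,-0.149,0],[0,0,0,0,0,-0.149,0],[0,0,0,0,0,-0.149,0],[0,0,0,0,0,-0.149,0],[0,0,0,0,0,-0.149,0]]'
python3 -c "
from h import *
st(-138.5)"
```

```text
time_s: 52.6
tool_pos: [0.5904, -0.0899, 0.4409]
tool_rot: [141.5, -4.8, 94.5]
force: [0.6, 0.6, -2.1]
grip_width: 0.0423
[-34. -17.  38. 106.  -0.  50. 100.] 0.0423 tilt 80.1 x [-0.08  0.99  0.08] z [ 0.62  0.11 -0.78]
```

```bash
python3 -m creep '[[0,3,0,0,0,0,0],[0,4.2,-0.3,0,0,0,0],[0,4.2,-0.3,0,0,0,0],[0,4.2,-0.3,0,0,0,0],[0,4.2,-0.3,0,0,0,0],[0,4.2,-0.3,0,0,0,0],[0,4.2,-0.3,0,0,0,0],[0,0,0,-0.12,0,0,0],[0,0,0,-0.12,0,0,0],[0,0,0,-0.12,0,0,0],[0,0,0,-0.12,0,0,0],[0,0,0,-0.12,0,0,0]]'
python3 -c "
from h import *
st(-138.5)"
```

```text
time_s: 53.8
tool_pos: [0.8226, -0.0878, 0.6143]
tool_rot: [108.2, -2.5, 94.2]
force: [1.1, 2.0, 0.3]
grip_width: 0.0425
[-35.   5.  48.  88. -48.  24. 135.] 0.0425 tilt 113.3 x [-0.07  1.    0.04] z [ 0.95  0.08 -0.31]
```

```bash
python3 -m creep '[[0,3.5,-0.5,0,0,0,0],[0,3.5,-0.5,0,0,0,0],[0,3.5,-0.5,0,0,0,0],[0,0,0,-0.1,0,0,0],[0,0,0,-0.1,0,0,0],[0,0,0,-0.1,0,0,0]]'
python3 -c "
from h import *
st(-138.5)"
```

```text
time_s: 54.4
tool_pos: [0.8457, -0.0885, 0.6687]
tool_rot: [100.0, -3.2, 94.4]
force: [-0.2, 0.4, -2.2]
grip_width: 0.0421
[-21.   6.  33.  84. -61.  20. 146.] 0.0421 tilt 121.5 x [-0.08  1.    0.06] z [ 0.98  0.09 -0.17]
```

```bash
python3 -m creep '[[0,0,0,0,-0.13,0.02,0],[0,0,0,0,-0.13,0.02,0],[0,0,0,0,-0.13,0.02,0],[0,0,0,0,-0.13,0.02,0],[0,0,0,0,-0.13,0.02,0]]'
python3 -c "
from h import *
st(-138.5)"
```

```text
time_s: 54.9
tool_pos: [0.8487, -0.1012, 0.6373]
tool_rot: [105.5, -2.6, 78.1]
force: [1.1, 0.1, -4.4]
grip_width: 0.0421
[-51.  10.  61.  85.  -3.  16.  82.] 0.0421 tilt 116.0 x [0.21 0.98 0.04] z [ 0.95 -0.19 -0.27]
```

```bash
python3 -m creep '[[0,2,0,-0.05,-0.1,0,0],[0,2,0,-0.1,-0.1,0,0],[0,2,0,-0.1,-0.05,0,0],[0,1,0,-0.1,0,0,0],[0,0,0,-0.1,0,0,0],[0,0,0,-0.1,0,0,0]]'
python3 -c "
from h import *
st(-138.5)"
```

```text
time_s: 55.5
tool_pos: [0.8546, -0.1177, 0.6659]
tool_rot: [93.6, -0.5, 67.6]
force: [0.0, -1.2, -2.6]
grip_width: 0.0422
[-60.  15.  70.  87.  68.  12.   6.] 0.0422 tilt 127.9 x [0.38 0.92 0.01] z [ 0.92 -0.38 -0.06]
```

```bash
python3 -m creep '[[0,0.5,0,-0.1,0,0,0],[0,0.5,0,-0.1,0,0,0],[0,0,0,-0.1,0,0,0],[0,0,0,0,0,0,0],[0,0,0,0,0,0,0],[0,0,0,0,0,0,0],[0,0,0,0,0,0,0]]'
python3 - <<'E'
from h import *
st(-138.5);o=env.get_obs();g=o['tool_pos']+.05*toolR().apply([0,0,1]);print(g)
for n in('scene','side'):
    c=cam(n);p=cv2.projectPoints(g.reshape(1,3),cv2.Rodrigues(c['W'][:3,:3].T)[0],-c['W'][:3,:3].T@c['W'][:3,3],c['K'],np.array(c['distortion'],float))[0].ravel();print(n,p)
    cv2.imwrite(f'pics/i_{n}.png',c['frame'])
E
```

```text
time_s: 56.2
tool_pos: [0.8524, -0.1262, 0.6632]
tool_rot: [88.0, -0.5, 65.9]
force: [-0.3, -0.7, -1.0]
grip_width: 0.0421
[-60.  16.  70.  90. 104.  15. -31.] 0.0421 tilt 133.5 x [0.41 0.91 0.01] z [ 0.91 -0.41  0.04]
[ 0.89797144 -0.14664723  0.66500191]
scene [125.28210702 149.01556381]
side [399.68040851 -15.18359345]
```

```bash
python3 -m creep '[[0,-1,-2,0.12,0,0,0],[0,-1.5,-2,0.12,0,0,0],[0,-2,-2,0.12,0,0,0],[0,-2,-2,0.12,0,0,0],[0,-2,-1,0.12,0,0,0],[0,-2,-1,0.12,0,0,0],[0,-2,-1,0.1,0,0,0],[0,0,0,0,0,0,0]]'
python3 -c "
from h import *
st(-138.5)"
```

```text
time_s: 57.1
tool_pos: [0.76, -0.0929, 0.585]
tool_rot: [123.2, -1.0, 64.1]
force: [1.1, -0.4, -1.2]
grip_width: 0.0419
[-58.   2.  56.  85.  31.  45.  48.] 0.0419 tilt 98.3 x [0.44 0.9  0.02] z [ 0.76 -0.36 -0.55]
```

Unflipped, with j7 at 48. Now I roll back to upright.

```bash
python3 -m creep '[[0,0,0,0,0,0.149,0],[0,0,0,0,0,0.149,0],[0,0,0,0,0,0.149,0],[0,0,0,0,0,0.149,0],[0,0,0,0,0,0.149,0],[0,0,0,0,0,0.149,0],[0,0,0,0,0,0.149,0],[0,0,0,0,0,0.149,0],[0,0,0,0,0,0.149,0],[0,0,0,0,0,0.149,0],[0,0,0,0,0,0.149,0],[0,0,0,0,0,0.149,0],[0,0,0,0,0,0.149,0],[0,0,0,0,0,0.149,0],[0,0,0,0,0,0.149,0],[0,0,0,0,0,0.149,0],[0,0,0,0,0,0.149,0],[0,0,0,0,0,0.149,0],[0,0,0,0,0,0.149,0],[0,0,0,0,0,0.149,0]]'
cat >> h.py <<'E'
def placeM(base,yaw):
    Rg=Ro.from_euler('xyz',[-138.5,-.6,-79.5],degrees=True);off=Rg.inv().apply(np.array([.638,-.0785,0])-[.607,-.0887,.1164]); off[0]=Rg.inv().apply([0,0,-.117])[0]
    R=Ro.from_euler('z',yaw-9.5,degrees=True)*Rg;p=np.array(base)-R.apply(off);s,r=go(p,R);print('tcp',p.round(3),'shift',s.round(2),'rot',r.round(3))
E
python3 -c "
from h import *
st(-138.5);placeM([.514,.233,.25],30)"
```

```text
time_s: 59.1
tool_pos: [0.7612, -0.1098, 0.5881]
tool_rot: [-122.1, -6.5, -112.9]
force: [-0.2, -0.1, -1.9]
grip_width: 0.0424
[ -64.    2.   64.   86.   32.   44. -124.] 0.0424 tilt 17.8 x [-0.39 -0.92  0.11] z [ 0.76 -0.38 -0.53]
tcp [0.486 0.216 0.366] shift [-21.73  37.03 -21.64] rot [-0.206 -0.779 -0.536]
```

```bash
python3 -m creep '[[0,0,0,-0.03,-0.111,-0.077,0],[0,0,0,-0.03,-0.111,-0.077,0],[0,0,0,-0.03,-0.111,-0.077,0],[0,0,0,-0.03,-0.111,-0.077,0],[0,0,0,-0.03,-0.111,-0.077,0],[0,0,0,-0.03,-0.111,-0.077,0],[0,0,0,-0.03,-0.111,-0.077,0],[0,0,0,0,0,0,0]]'
python3 -c "
from h import *
st(-138.5);placeM([.514,.233,.25],30)"
```

```text
time_s: 59.9
tool_pos: [0.7592, -0.1192, 0.5806]
tool_rot: [-138.0, -2.3, -68.0]
force: [-0.3, -2.8, -2.0]
grip_width: 0.0423
[-27.  16.  57.  69. -44.  72. -39.] 0.0423 tilt 2.9 x [ 0.37 -0.93  0.04] z [ 0.63  0.22 -0.74]
tcp [0.486 0.216 0.366] shift [-42.17  22.69   6.1 ] rot [-0.005 -0.128 -0.098]
```

```bash
python3 -m creep '[[0,0,0,0,-0.12,-0.1,0],[-2,1,0.3,0,0,0,0],[-4,2.1,0.6,0,0,0,0],[-4,2.1,0.6,0,0,0,0],[-4,2.1,0.6,0,0,0,0],[-4,2.1,0.6,0,0,0,0],[-4,2.1,0.6,0,0,0,0],[-4,2.1,0.6,0,0,0,0],[-4,2.1,0.6,0,0,0,0],[-4,2.1,0.6,0,0,0,0],[-3,1.7,0.4,0,0,0,0],[0,0,0,0,0,0,0]]'
python3 -c "
from h import *
st(-138.5);placeM([.514,.233,.15],30);placeM([.514,.233,.06],30)"
```

```text
time_s: 61.1
tool_pos: [0.5504, 0.0847, 0.4283]
tool_rot: [-138.7, -3.0, -61.2]
force: [-0.6, 0.6, -1.7]
grip_width: 0.0423
[  1. -17.  -4. 112. -21.  48. -54.] 0.0423 tilt 3.5 x [ 0.48 -0.88  0.05] z [ 0.6   0.28 -0.75]
tcp [0.486 0.216 0.266] shift [-15.45   9.62  12.06] rot [ 0.005 -0.057 -0.002]
tcp [0.486 0.216 0.176] shift [-15.92  15.55  18.81] rot [ 0.005 -0.057 -0.002]
```

```bash
python3 -m creep '[[-2.6,1.6,2,0,-0.03,0,0],[-2.6,1.6,2,0,-0.02,0,0],[-2.6,1.6,2,0,0,0,0],[-2.6,1.6,2,0,0,0,0],[-2.6,1.6,2,0,0,0,0],[-1.6,1.2,1.4,0,0,0,0],[0,0,0,0,0,0,0]]'
python3 -c "
from h import *
st(-138.5);placeM([.514,.233,.06],30)"
```

```text
time_s: 61.8
tool_pos: [0.4913, 0.2162, 0.2698]
tool_rot: [-138.3, -2.0, -59.4]
force: [0.2, -0.0, -0.9]
grip_width: 0.0423
[ -7. -16. -16. 130. -17.  25. -70.] 0.0423 tilt 2.5 x [ 0.51 -0.86  0.04] z [ 0.59  0.32 -0.75]
tcp [0.486 0.216 0.176] shift [-0.59  6.52  6.68] rot [-0.004 -0.023  0.011]
```

```bash
python3 -m creep '[[-0.2,1.6,1.7,0,-0.02,0.01,0],[-0.2,1.6,1.7,0,0,0,0],[-0.1,1.6,1.7,0,0,0,0],[0,1.6,1.6,0,0,0,0],[0,0,0,0,0,0,0]]'
cat >> h.py <<'E'
S=np.array([.478,.309]);A=Ro.from_euler('z',-25.5,degrees=True)
def capst(xy,lo,hi,img=None):
    s=cam('scene');P=cloud(s);Z=P[...,2];f=s['frame'];w=(f.max(2).astype(int)-f.min(2)<60)&(f.min(2)>70)
    q=P[w&(Z>lo)&(Z<hi)];q=q[np.hypot(q[:,0]-xy[0],q[:,1]-xy[1])<.05]
    if len(q)>4: r=mrect(q);print(len(q),r,'station',A.apply([*(np.array(r[0])/1000-S),0])[:2].round(4),q[:,2].max().round(3))
    if img: cv2.imwrite(img,cv2.resize(f[110:230,330:450],(600,600),interpolation=cv2.INTER_CUBIC))
E
python3 - <<'E'
from h import *
st(-138.5);placeM([.514,.233,.022],30);z=env.get_obs()['tool_pos'][2]-.1164;print(z)
capst((.514,.233),z+.101,z+.13,'pics/m1.png');capst((.514,.233),z+.086,z+.1)
E
```

```text
time_s: 62.3
tool_pos: [0.4915, 0.2192, 0.184]
tool_rot: [-136.9, -1.5, -58.9]
force: [-0.7, -0.2, -2.2]
grip_width: 0.0418
[-13.  -9. -11. 136. -26.  11. -60.] 0.0418 tilt 2.5 x [ 0.52 -0.86  0.03] z [ 0.59  0.34 -0.73]
tcp [0.486 0.216 0.138] shift [-0.14  3.55  2.93] rot [-0.027 -0.011  0.011]
0.06762298415723417
149 (array([520., 234.]), array([33., 52.]), 19.7) station [ 0.0056 -0.0858] 0.195
162 (array([525., 241.]), array([61., 48.]), 12.3) station [ 0.0131 -0.0816] 0.168
```

```bash
python3 -m creep '[[0,1,0.7,-0.02,0,0,0],[0,1,0.8,-0.02,0,0,0],[0,0.7,0.7,0,0,0,0]]'
python3 - <<'E'
from h import *
st(-138.5);placeM([.512,.232,.022],30)
E
```

```text
time_s: 62.7
tool_pos: [0.4936, 0.218, 0.1593]
tool_rot: [-138.3, -1.8, -59.0]
force: [1.0, 0.2, -2.4]
grip_width: 0.042
[-13.  -6. -12. 136. -26.   9. -60.] 0.042 tilt 2.3 x [ 0.51 -0.86  0.03] z [ 0.58  0.32 -0.75]
tcp [0.484 0.215 0.138] shift [-0.32  2.09  0.93] rot [-0.004 -0.015  0.014]
```

```bash
python3 -m creep '[[-0.2,0.6,-0.5,0,-0.01,0.01,0],[0,0.7,0.6,0,0,0,0],[0,0.6,0.6,0,0,0,0],[0,0.3,0.3,0,0,0,0]]'
python3 - <<'E'
from h import *
st(-138.5);placeM([.512,.232,.022],30);z=env.get_obs()['tool_pos'][2]-.1164;print(z)
capst((.514,.233),z+.106,z+.13,'pics/m2.png');capst((.514,.233),z+.086,z+.1)
E
```

```text
time_s: 63.1
tool_pos: [0.4863, 0.2137, 0.1373]
tool_rot: [-138.2, -1.1, -59.2]
force: [-8.2, 2.0, 8.9]
grip_width: 0.0421
[-20.  -4.  -5. 138. -40.   6. -45.] 0.0421 tilt 1.6 x [ 0.51 -0.86  0.02] z [ 0.58  0.33 -0.75]
tcp [0.484 0.215 0.138] shift [-0.24 -0.   -0.15] rot [-0.005 -0.008  0.003]
0.02085815423070303
130 (array([517., 226.]), array([33., 48.]), 12.8) station [-0.0005 -0.0917] 0.148
180 (array([518., 232.]), array([61., 47.]), 11.8) station [ 0.003  -0.0867] 0.121
```

View pics/m2.png

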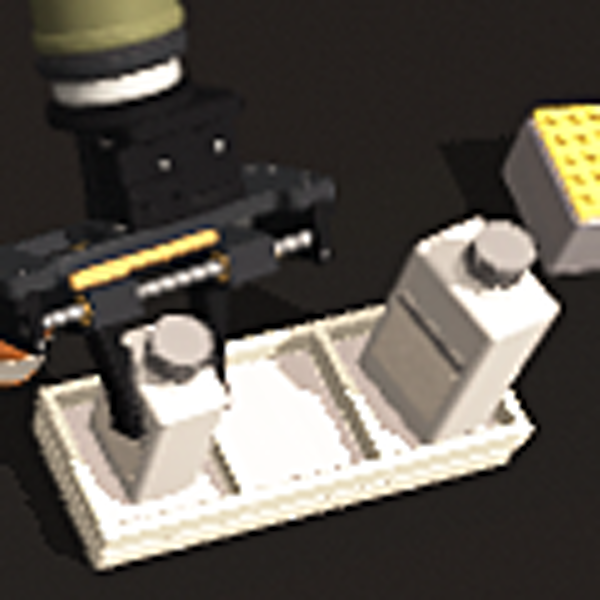

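The medium bottle is seated in the near compartment at about (175,430), and the large one is upright at (460,350). Releasing and retreating.

```bash
python3 -m creep '[[0,0,0,0,0,0,0.7],[0,0,0,0,0,0,0.75],[0,0,0,0,0,0,0.75],[0,0,0,0,0,0,0.75],[0,0,0,0,0,0,0.75]]'
python3 -m creep '[[0,-0.7,-1.5,0,0,0,0.8],[0,-1.5,-2.5,0,0,0,0.8],[0,-1.5,-3,0,0,0,0.8],[0,-2,-3,0,0,0,0.8],[0,-2,-3,0,0,0,0.8],[0,-2,-3,0,0,0,0.8],[0,0,0,0,0,0,0.8]]'
python3 - <<'E'
from h import *
st(-138.5)
capst((.514,.233),.128,.15);capst((.514,.233),.108,.122);capst((.443,.389),.155,.18);
s=cam('scene');P=cloud(s);Z=P[...,2];f=s['frame'];hsv=cv2.cvtColor(f,cv2.COLOR_BGR2HSV)
def rect(n,m,b):
    u0,v0,u1,v1=b;k=np.zeros(m.shape,bool);k[v0:v1,u0:u1]=1;q=P[m&k];print(n,len(q),len(q)>4 and (mrect(q),np.percentile(q[:,2],[5,50,95]).round(3)))
rect('tray',(Z>.018)&(Z<.05)&(hsv[...,2]>70),(190,135,290,205));rect('handle',(hsv[...,2]<60)&(Z>.03)&(Z<.06),(255,165,300,195))
rect('jar',(Z>.06),(315,155,345,188));rect('beaker',(Z>.03),(183,210,215,250));rect('pip',(Z>.01)&(Z<.04),(80,225,183,255))
c=cam('side');cv2.imwrite('pics/f1.png',np.hstack([c['frame'][90:370,130:330],f[90:370,80:450]]))
E
```

```text
time_s: 63.7
tool_pos: [0.4887, 0.2137, 0.1396]
tool_rot: [-138.0, -1.2, -59.3]
force: [-0.7, 0.1, -0.1]
grip_width: 0.0642
time_s: 64.4
tool_pos: [0.4967, 0.2103, 0.3094]
tool_rot: [-139.7, -0.8, -59.3]
force: [0.9, -0.6, 0.2]
grip_width: 0.0694
[-13. -17.  -9. 125. -14.  33. -72.] 0.0694 tilt 1.8 x [ 0.51 -0.86  0.01] z [ 0.56  0.32 -0.76]
119 (array([513., 231.]), array([30., 32.]), 87.5) station [-0.002  -0.0855] 0.147
197 (array([514., 232.]), array([59., 40.]), 29.9) station [-0.0007 -0.085 ] 0.122
117 (array([444., 389.]), array([32., 33.]), 18.7) station [0.0038 0.0868] 0.17
tray 340 ((array([ 463., -109.]), array([197., 127.]), 71.6), array([0.019, 0.027, 0.034]))
handle 205 ((array([498.,  -7.]), array([88., 21.]), 72.1), array([0.032, 0.043, 0.048]))
jar 221 ((array([441., 148.]), array([49., 48.]), 53.3), array([0.063, 0.07 , 0.073]))
beaker 454 ((array([ 699., -176.]), array([59., 58.]), 43.0), array([0.035, 0.065, 0.085]))
pip 548 ((array([ 726., -357.]), array([256.,  37.]), 84.6), array([0.012, 0.018, 0.024]))
```

View pics/f1.png

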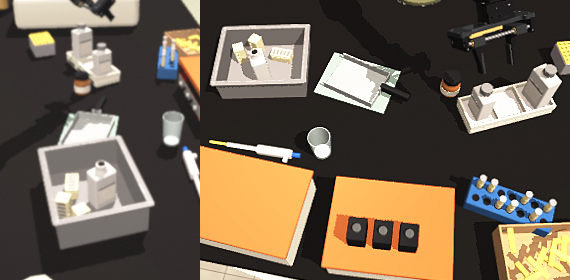

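The left half shows the blocks and the empty bottle in the tub. The right half shows both bottles upright in the station at (482,100) and (542,88), and the tray on its mat, with the bystanders where they were. Handing in.

```bash
python3 -c "
from h import *
print(order.sign_off())"
```

```text
the job is handed in; nothing more can be done
None
```

The changeover is finished and handed in at about 64 s. I tipped three blocks into the tub, set the tray back on its mat and dropped the empty bottle in the tub. Then I inverted the large bottle and after it the medium one (no small bottle was present), and stood each in an outer compartment of the station.

**Last checks (scene and side cameras):**

| Item | Result |
|---|---|
| Large bottle | Upright at (4, 87) mm in the station frame, cap top at 0.17 m |
| Medium bottle | Upright at (-1, -85) mm in the station frame, cap top at 0.147 m |
| Tray | Flat, about 4 mm from the mat's centre, worked out from its handle |
| Blocks and empty bottle | All in the tub |
| Jar, beaker | Within 1 mm of their starting positions |

**What failed, disagreed or is less certain:**
- The first grip on the tray closed on nothing, because I lifted before the fingers had shut. I repeated it.
- The large bottle first came down on a compartment wall. I lifted it, moved it about 15 mm and set it down again.
- The inversion angles, about 145° for the large bottle and 134° for the medium, come from the tool pose. I did not confirm them in a picture.
- The pipette's fitted centre read 9 mm different from the start. I put this down to the rectangle fit, as nothing went near it.
- I viewed 15 pictures, one over the budget of 14.

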